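# Tap the fixture wedge tight on the measuring plate

### The job

Clamp the loose aluminium workpiece on the clear fixture plate for measuring: pick up the mallet and drive the steel wedge in with it by light taps on its end until it stops advancing and holds the workpiece tight and square against the rail. Then lay the mallet back flat on its rubber mat. Touch the wedge only with the mallet, do not touch the workpiece, do not strike hard, and leave the other things alone.

Things in the scene. Friction and masses are not known exactly. Their poses are not given: they have to be found in the camera images.
- mallet_grip (a point): Mallet on the rubber mat, 0.28 kg: point in its wooden handle, 16 mm above what it lies on. x: along the handle to the head, y: along the head, z up. Handle here 20 mm wide (y), 24 mm high, bare for 100 mm behind and 25 mm ahead; thicker butt ends at x = -120 mm. Lies level on head and butt, both 32 mm high. Balances 25 mm ahead. Grip firmly (about 100 N) or it turns in the fingers.
- mallet_head (a point): Centre of the mallet's head, 50 mm ahead (x) of mallet_grip and at its height, same axes. The head is a lying cylinder along y, diameter 32 mm, 74 mm long: flat white striking faces at y = +37 and -37 mm, either may be used.
- mat: Black rubber mat fixed to the table, 240 x 140 x 4 mm (x, y, z), origin at the centre of its underside.
- wedge_strike (a point): Centre of the wedge's striking face, 36 mm above the table: flat end of a steel block 24 mm wide, 26 mm high on the wedge's thick end. +y: the way it is driven (level, into the face), x: across, away from the robot, z up. Wedge 110 mm long, 36 high, 12 thick at the tip, 30 at this end. The mallet head centred here clears all while it follows +y, if its handle lies to -x.
- wedge (a joint): Travel of the wedge along its guide, m; grows as it goes in, stays put when let go. Taper 1:6. It gets tight somewhere between 0.025 and 0.075, unknown beforehand. Drag about 4 N, 5 to 10 N while it shoves the workpiece to the rail, then climbing. Tight when taps or pushes peaking at 15 to 20 N move it no more; under 10 N may leave it loose, over 40 N bruises the fixture.
- workpiece_center (a point): Centre (28 mm above the table) of the machined aluminium workpiece, a stepped block 60 (x) x 80 (y) x 32 mm, 0.3 to 0.6 kg, loose between the wedge and the stop rail. The wedge shoves it across (plate's +x) against the rail. The rail is bolted at a slightly different place each time.
- plate: Clear fixture plate with a grid of holes, fixed: 260 (x) x 340 (y) x 12 mm, origin at the centre of its underside, z up. Along its x from the robot's side: low guide bar (top 32 mm above the table, begins about 60 mm ahead of the drawn-back wedge's struck end), wedge, workpiece, rail. White thumb knobs 12 mm high at three corners, none at the near right one.
- knob_loose: Bystander: loose white thumb knob, 36 mm across, 12 mm high, lying on the plate's near left part. Origin at its underside.
- ring_gauge: Bystander: steel ring gauge, 34 mm across, 14 mm high, on the plate behind the rail. Origin at its underside.
- hex_key: Bystander: small dark L-shaped key, 70 mm long, 6 mm thick, on the plate's near part. Origin at the middle of the long arm's underside.
- case_a: Bystander: salmon lens case 87 x 87 x 47 mm, left of the plate. Origin at its underside.
- case_b: Bystander: grey lens case 87 x 87 x 47 mm, left of the plate. Origin at its underside.
- jar: Bystander: white jar with black lid, 50 mm across, 70 mm high, right of the mat. Origin at its underside.
- caliper: Bystander: caliper 190 mm long, 12 mm high, lying near the robot on the left. Origin at its underside.
There are look-alikes about, which are no part of the job. What is meant by the part that bears mallet_grip is not green, and is the larger of those in its own colour.

How it is judged:
On the way, in this order (a step that is already met when the one before it is completed fails the run):
1. the mallet is lifted off its mat (height (world z) of mallet_grip above 0.035 m), for 0.1 s.
2. the mallet strikes the wedge (contact force between mallet and wedge above 2 N).
3. the wedge is tight on the squarely seated workpiece with the mallet off it (contact force between wedge and workpiece above 12 N and angle between the x axis of workpiece and the x axis of plate, either way round below 0.03 rad and contact force between mallet and wedge below 0.1 N), for 0.2 s.
At the end, for the whole second after the job is handed in: The wedge presses on the workpiece with more than 12 N on its own, the workpiece is square with the plate within 0.03 rad, and the mallet lies flat (within 0.12 rad) and still on its mat, its grip point within 70 mm of the mat's centre (contact force between wedge and workpiece above 12 N and angle between the x axis of workpiece and the x axis of plate, either way round below 0.03 rad and height (world z) of mallet_grip below 0.028 m and angle between mallet_grip's own z axis and vertical below 0.12 rad and horizontal distance between mallet_grip and mat below 0.07 m and linear speed of mallet below 0.02 m/s and contact force between mallet and mat above 1 N); the robot touches nothing.
It fails at once if the wedge is struck or pushed with more than 40 N (contact force between mallet and wedge above 40 N).
It fails at once if the robot itself touches the wedge (contact force between any of the fingers, the arm and wedge above 0.5 N).
It fails at once if the robot or the mallet touches the workpiece (contact force between any of the fingers, the arm, mallet and workpiece above 0.5 N).
It fails at once if the mallet is dropped or slammed on its mat (contact force between mallet and mat above 60 N).
It fails at once if a bystander is moved by more than 20 mm (distance of any of knob_loose, ring_gauge, hex_key, case_a, case_b, jar, caliper from where it was at the start of the episode above 0.02 m).
It also fails if it takes over 54 s, if anything falls off the work surface, if the arm or the gripper's body presses on something with over 40 N, if the wrist force passes 120 N, or if a joint passes its speed limit or range.

### The arm

A 6-joint arm with a two-finger parallel gripper is mounted at the origin on the work surface. World frame = base frame: x ahead of the robot, y to its left, z up, the work surface at z = 0. Lengths are in m, angles in rad, forces in N, time in s.
With the tool pointing down it reaches from about 0.15 to 0.775 m from the base axis. Payload 6.1 kg.
Tool frame: the origin (TCP) lies between the finger pads; the fingertips stand 14 mm ahead of it and the grasp point (between the pads) lies 5 mm behind it (tcp_to_tips is the distance from the TCP to the fingertips, in m); z points along the fingers, y is the direction in which the jaws open and shut (so a half turn about z gives the same grasp; the last joint's range is limited). The gripper opens to 85 mm and grips with 20 to 120 N. Pads are 22 mm wide; open, the fingers measure 114 mm over their backs; the gripper's body (76 mm by 85 mm) begins 54 mm behind the grasp point. The pads swing forward as they close: fully open they stand 13 mm farther back than shut.
Start: joints at [-1.306, 0.126, -0.04, 1.405, 0, 1.571], TCP at [0.137, -0.507, 0.245] pointing down, gripper open.
Joint ranges: [-2.72, 2.72], [-0.95, 1.95], [-1.27, 1.35], [-1.78, 2.02], [-1.46, 1.47], [-3.14, 3.14]. Speed limits (rad/s): [2.39, 2.39, 3.01, 3.14, 3.14, 3.14].

### API

Orientations are given as a rotation vector (axis times angle).
In Python, from workcell import * gives the robot as it stands. The module is installed in compiled form; this text tells all that it offers.
- The arm moves only by the tool arm_command, never from a script. Its argument "commands" is a list of rows, each a list of 3 entries, a list of its own where there are three numbers: the shift along the tool's x, y, z in mm, then the turn, a rotation vector about the tool's x, y, z in rad, then the opening, from 0 (shut) to 1 (fully open). In form: [[[tx, ty, tz], [rx, ry, rz], grip], ...]. A call has 1 to 5 rows; each row is the pose to reach, as a shift and turn from the pose commanded when the call began, along the tool's axes at that moment; what a row does not reach only later rows make up. A row lasts 1/12 s, in which the tool goes at most 41.7 mm and 7.16 degrees, less where a joint would pass 70% of its speed; a pose out of reach is approached as far as the arm can. A call with a gripper value outside its range is refused whole. The fingers move at their own pace and stop on an object; the grip force is fixed at half the most. Time passes only in rows, so rows that repeat a pose let the fingers close. It gives the time, the measured TCP pose, the force and the opening at its end, in the units of the state.
- state(): the state, without advancing time (a new reading comes with each control period).
- capture(name): name is "scene" or "top"; returns the picture (480x640x3 uint8, red, green, blue); there is no depth.
- calibration(name): a dict with "fx", "fy", "cx", "cy" (pixels), "dist" ([k1, k2, p1, p2, k3] as OpenCV has them; the pictures are not rectified), "origin" and "attitude" of the camera in the world. Camera axes: x right, y up, looking along -z (the intrinsics and any distortion apply to the point x, -y, -z); pixel columns grow to the right and rows downward; lengths in m; the calibration is good to about 2 mm. A picture is of the moment at which its call begins. calibration takes no time and is no camera call.
- finish_job(): hands the job in, once; it reports no verdict.
The state is a dict: "time_s": time; "joints": joint angles; "joint_velocities": joint speeds; "tau": joint torques, N m; "tcp_pos": TCP position; "eef_rot": TCP orientation; "wrist_force": force on the tool from outside, world axes, zero at the start; "ft_torque": the same for the moment, N m; "opening": finger opening in m.
Only numpy, scipy, OpenCV 4.12 (cv2) and the standard library are available. Lean on these libraries where they do the work, as an engineer would, in place of code of your own. Each camera call takes 0.05 s, during which the arm holds its last target.

## Working session

There is one attempt and no reset: what is moved stays moved. The work goes in short steps, Python scripts to look and compute and a tool call to move; the robot and the scene stay as the last step left them, time stands still between calls to the robot, and variables do not carry over. Pictures are saved under pics/ and viewed, and the job is handed in when it is done.

Besides the shell and the picture viewer there is one more tool, called after ">>>" as name(argument=value, ...) on one line, values as JSON. arm_command: Moves the arm, as the interface text tells. Its arguments: {"type":"object","properties":{"commands":{"type":"array","items":{"type":"array"}}},"required":["commands"]}

```bash
mkdir -p pics; ls; python3 - <<'E'
from workcell import *
import cv2,numpy as np
for n in("scene","top"):
    im=capture(n); cv2.imwrite(f"pics/{n}0.png",im[:,:,::-1]); print(n,calibration(n))
print(state())
E
```

```text
pics
scene {'fx': 567.9742995879117, 'fy': 567.9742995879117, 'cx': 314.37533601663023, 'cy': 245.36419395755635, 'dist': array([-0.13262979,  0.        ,  0.        ,  0.        ,  0.        ]), 'origin': array([ 1.62508663, -0.56307201,  1.42788604]), 'attitude': array([0.66276908, 0.41807366, 1.10453075])}
top {'fx': 541.1273731210229, 'fy': 541.1273731210229, 'cx': 313.3668101987399, 'cy': 236.90489226191204, 'dist': array([0.05523359, 0.        , 0.        , 0.        , 0.        ]), 'origin': array([ 0.37044331, -0.03806768,  1.38718873]), 'attitude': array([ 0.07052375, -0.07067228, -1.54879133])}
{'time_s': 0.1, 'joints': array([-1.30596664e+00,  1.26317263e-01, -4.05227035e-02,  1.40545513e+00,
       -1.67198178e-05,  1.57080828e+00]), 'joint_velocities': array([-0.0002701 , -0.00127012,  0.0031622 ,  0.00120105, -0.00087359,
        0.00022431]), 'tau': array([-8.62365068e-04, -4.36901379e+01,  3.53606057e+01,  1.36826563e-02,
       -1.76294002e-04,  5.63814510e-06]), 'tcp_pos': array([ 0.13731218, -0.50633186,  0.24460045]), 'eef_rot': array([-3.11262302e+00, -4.14564473e-01,  3.36717659e-04]), 'wrist_force': array([ 0.29373113, -1.05106252,  0.10740649]), 'ft_torque': array([ 0.00035126, -0.01194785, -0.02437465]), 'opening': 0.08529236791762235}
```

View pics/scene0.png

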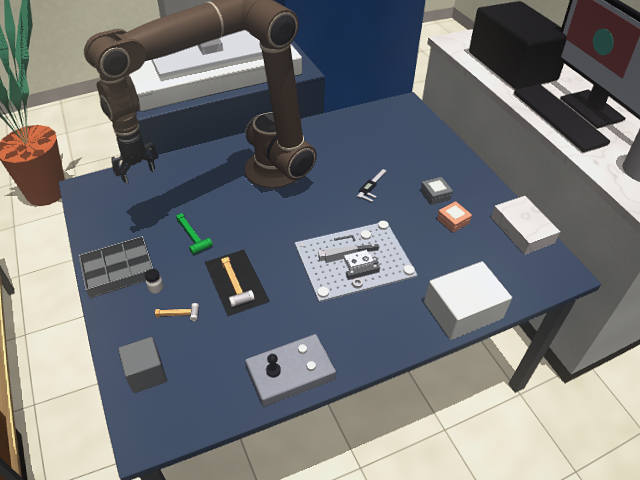

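View pics/top0.png

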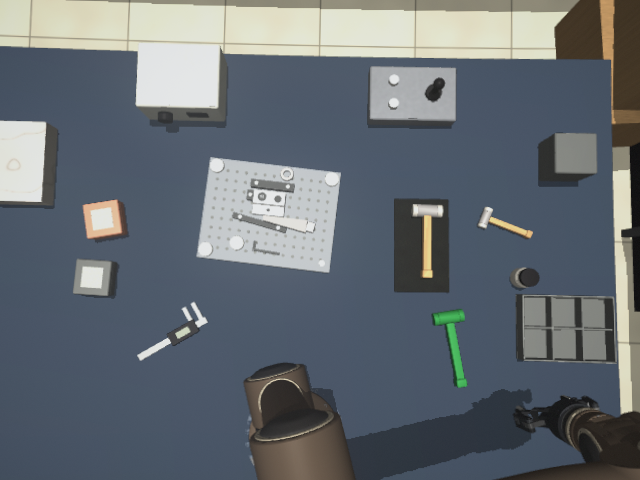

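The mallet (white head at about (428,211), handle down to (427,275)) is on the black mat in the top view. The wedge, with its striking block at about (311,227), is on the plate. The small wooden mallet and the green one are look-alikes.

```bash
cat > h.py <<'E'
from workcell import *
import cv2,numpy as np
from scipy.spatial.transform import Rotation as R
def ray(n,px):
    c=calibration(n);K=np.array([[c['fx'],0,c['cx']],[0,c['fy'],c['cy']],[0,0,1]])
    p=cv2.undistortPoints(np.array(px,float).reshape(-1,1,2),K,c['dist']).reshape(-1,2)
    d=np.c_[p[:,0],-p[:,1],-np.ones(len(p))]
    return c['origin'],R.from_rotvec(c['attitude']).apply(d)
def onz(n,px,z):
    o,d=ray(n,px); return o+d*((z-o[2])/d[:,2])[:,None]
def proj(n,P):
    c=calibration(n);K=np.array([[c['fx'],0,c['cx']],[0,c['fy'],c['cy']],[0,0,1]])
    q=R.from_rotvec(c['attitude']).inv().apply(np.atleast_2d(P)-c['origin'])
    q=q*[1,-1,-1]
    return cv2.projectPoints(q,np.zeros(3),np.zeros(3),K,c['dist'])[0].reshape(-1,2)
def crop(n,fn,x0,y0,w,h,s,im=None):
    im=capture(n) if im is None else im
    cv2.imwrite(fn,cv2.resize(im[y0:y0+h,x0:x0+w,::-1],None,fx=s,fy=s,interpolation=cv2.INTER_CUBIC))
E
python3 - <<'E'
from h import *
a=cv2.imread('pics/top0.png')[:,:,::-1]; b=cv2.imread('pics/scene0.png')[:,:,::-1]
crop(0,'pics/t_plate.png',190,150,160,130,5,a)
crop(0,'pics/t_mat.png',385,190,75,110,5,a)
crop(0,'pics/s_plate.png',290,215,135,90,5.9,b)
E
```

```text
(no output)
```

View pics/t_plate.png

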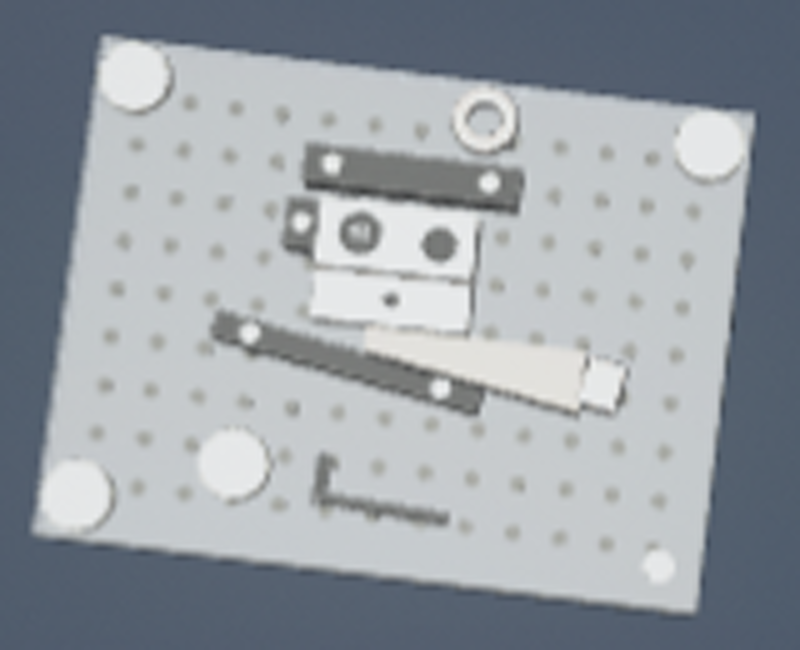

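View pics/t_mat.png

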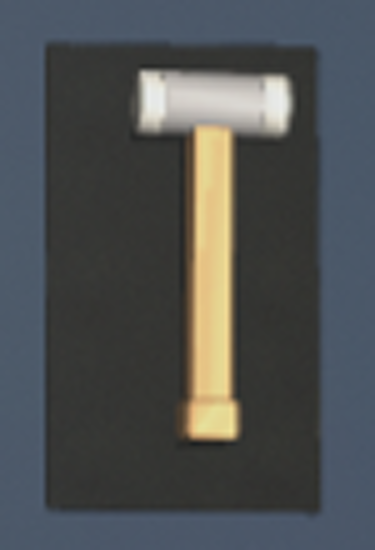

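View pics/s_plate.png

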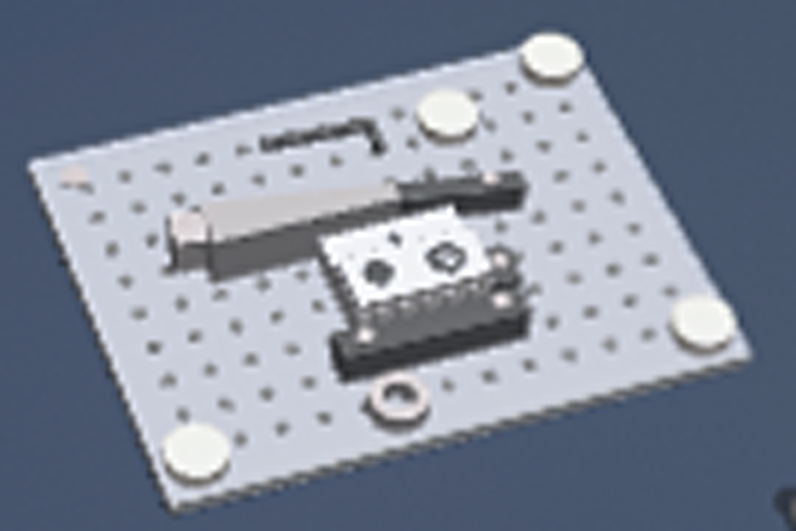

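```bash
cat > m.py <<'E'
from h import *
im=cv2.imread('pics/top0.png'); hsv=cv2.cvtColor(im,cv2.COLOR_BGR2HSV)
def roi(m,x0,y0,x1,y1):
    o=np.zeros_like(m);o[y0:y1,x0:x1]=m[y0:y1,x0:x1];return o
# handle
m=roi(cv2.inRange(hsv,(8,70,110),(30,255,255)),395,195,460,295)
ys,xs=np.nonzero(m);print('handle px',xs.min(),xs.max(),ys.min(),ys.max(),len(xs))
s=(ys<268)
vx=np.polyfit(ys[s],xs[s],1); y0,y1=ys[s].min(),268
P=onz('top',[[np.polyval(vx,y0),y0],[np.polyval(vx,y1),y1]],0.030);print('handle line',P)
d=P[0]-P[1];print('handle yaw deg',np.degrees(np.arctan2(d[1],d[0])))
# ends of shaft at -y row: butt
print('butt end', onz('top',[[np.polyval(vx,ys.max()+.5),ys.max()+.5]],0.030), 'head jct',onz('top',[[np.polyval(vx,ys.min()-.5),ys.min()-.5]],0.03))
# head
m=roi(cv2.inRange(hsv,(0,0,120),(180,60,255)),400,198,450,222)
r=cv2.minAreaRect(cv2.findNonZero(m));print('head rect',r,onz('top',[r[0]],0.024))
# mat
m=roi(cv2.inRange(hsv,(0,0,0),(180,80,75)),385,190,460,300)
c=max(cv2.findContours(m,0,2)[0],key=cv2.contourArea);r=cv2.minAreaRect(c);b=cv2.boxPoints(r);print('mat',onz('top',b,0.004),onz('top',b,0.004).mean(0))
# plate corners from 5x crop
def T(p): return np.array(p,float)/5+[190,150]-0.4
pc=onz('top',T([[103,37],[755,113],[697,612],[33,537]]),0.012);print('plate',pc,pc.mean(0))
def ang(a,b,z):
    p=onz('top',T([a,b]),z);d=p[0]-p[1];return p,np.degrees(np.arctan2(-d[0],d[1]))
print('plate y dirs',ang((103,37),(755,113),.012)[1],ang((33,537),(697,612),.012)[1])
print('wedge up',ang((365,330),(590,352),.048));print('wedge low',ang((365,347),(580,412),.048))
print('guide',ang((217,312),(484,390),.032),ang((212,335),(474,415),.032))
print('block',onz('top',T([[590,357],[628,362],[618,413],[582,405]]),.049))
E
python3 m.py; python3 - <<'E'
import sys;sys.path.insert(0,'.')
from h import *
a=cv2.imread('pics/top0.png')[:,:,::-1];crop(0,'pics/t_w.png',255,205,70,40,11,a)
a=cv2.imread('pics/scene0.png')[:,:,::-1];crop(0,'pics/s_w.png',310,235,70,40,11,a)
E
```

```text
handle px 422 432 215 277 558
handle line [[ 0.55458496 -0.32341307  0.03      ]
 [ 0.42103168 -0.32214591  0.03      ]]
handle yaw deg -0.543611531568104
butt end [[ 0.39735291 -0.32188985  0.03      ]] head jct [[ 0.55585595 -0.3234237   0.03      ]]
head rect ((427.4809265136719, 209.95751953125), (29.43279457092285, 11.281877517700195), 2.385944128036499) [[ 0.56828056 -0.3246845   0.024     ]]
mat [[ 0.5979677  -0.24279342  0.004     ]
 [ 0.60066156 -0.3813366   0.004     ]
 [ 0.36246027 -0.38087817  0.004     ]
 [ 0.35932195 -0.24450333  0.004     ]] [ 0.48010287 -0.31237788  0.004     ]
plate [[ 0.69592499  0.23324314  0.012     ]
 [ 0.66362073 -0.10358914  0.012     ]
 [ 0.40622285 -0.07840232  0.012     ]
 [ 0.43737751  0.25909123  0.012     ]] [0.55078652 0.07758573 0.012     ]
plate y dirs -5.478258864219689 -5.274133179213329
wedge up (array([[ 0.54214533,  0.09066607,  0.048     ],
       [ 0.53347675, -0.02168549,  0.048     ]]), np.float64(-4.411963827439296))
wedge low (array([[ 0.53361654,  0.09041965,  0.048     ],
       [ 0.5033327 , -0.01736652,  0.048     ]]), np.float64(-15.693352806454719))
guide (array([[0.55173702, 0.16698104, 0.032     ],
       [0.51503819, 0.0314583 , 0.032     ]]), np.float64(-15.151999803260786)) (array([[0.54000547, 0.16910209, 0.032     ],
       [0.50228644, 0.03616804, 0.032     ]]), np.float64(-15.840886557000863))
block [[ 0.53084913 -0.02175221  0.049     ]
 [ 0.52874034 -0.04071977  0.049     ]
 [ 0.50312935 -0.03627431  0.049     ]
 [ 0.50675026 -0.01829872  0.049     ]]
```

View pics/t_w.png

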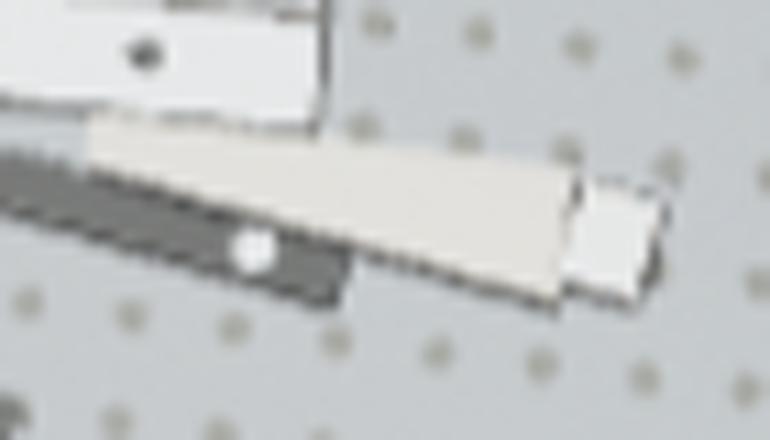

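View pics/s_w.png

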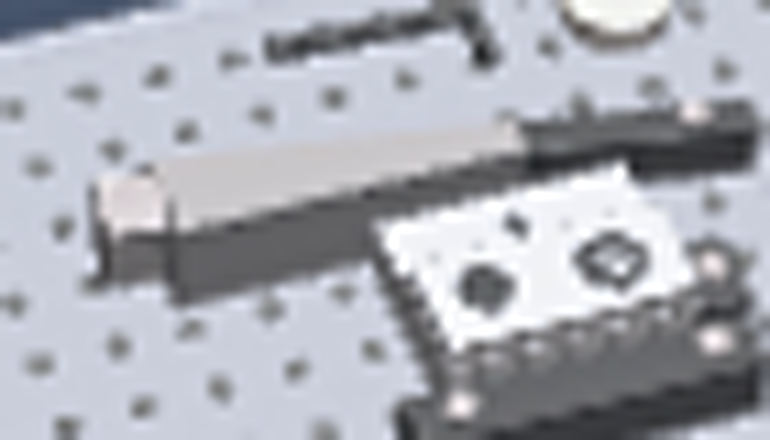

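```bash
cat >> h.py <<'E'
def down(yaw):  # mallet-frame yaw -> tool R: tool x=mallet x, y=-mallet y, z down
    return R.from_euler('z',yaw,degrees=True)*R.from_rotvec([np.pi,0,0])
def rel(p,Rt,s=None):
    s=s or state();R0=R.from_rotvec(s['eef_rot'])
    print('shift mm',np.round(R0.inv().apply(np.array(p)-s['tcp_pos'])*1e3,1),'turn',np.round((R0.inv()*Rt).as_rotvec(),4))
def rd(s=None):
    s=s or state();R0=R.from_rotvec(s['eef_rot']);X=R0.as_matrix()
    print('t',round(s['time_s'],2),'tcp',np.round(s['tcp_pos'],4),'x-yaw',np.round(np.degrees(np.arctan2(X[1,0],X[0,0])),2),'z',np.round(X[:,2],3),'F',np.round(s['wrist_force'],1),'T',np.round(s['ft_torque'],2),'op',round(s['opening'],4))
E
python3 - <<'E'
from h import *
rd()
rel([0.531,-0.3232,0.12],down(-0.8))
rel([0.531,-0.3232,0.021],down(-0.8))
def T(p): return (np.array(p,float)+.5)/11-.5+[255,205]
b=onz('top',T([[583,178],[665,200],[640,300],[565,285]]),.049)
print(b,(b[1]+b[2])/2)
print('guide end',onz('top',T([[350,250],[335,305]]),.032))
# check block in scene
print(proj('scene',np.r_[b]), 'scene crop origin 310,235 x11', (proj('scene',b)-[310,235]+.5)*11-.5)
# check mallet grip/head in scene
print(proj('scene',[[.518,-.323,.036],[.568,-.324,.036],[.398,-.3218,.036]]))
E
```

```text
t 0.1 tcp [ 0.1373 -0.5063  0.2446] x-yaw 15.17 z [-0.     0.001 -1.   ] F [ 0.3 -1.1  0.1] T [ 0.   -0.01 -0.02] op 0.0853
shift mm [427.9 -73.5 124.7] turn [-1.500e-03  2.000e-04  2.788e-01]
shift mm [427.9 -73.4 223.7] turn [-1.500e-03  2.000e-04  2.788e-01]
[[ 0.53152963 -0.02160159  0.049     ]
 [ 0.52690847 -0.04025949  0.049     ]
 [ 0.50405805 -0.03507989  0.049     ]
 [ 0.50710884 -0.0180648   0.049     ]] [ 0.51548326 -0.03766969  0.049     ]
guide end [[0.51586475 0.0315707  0.032     ]
 [0.50314518 0.03468049 0.032     ]]
[[326.27091389 255.68531062]
 [320.43597431 256.40100169]
 [319.01718625 251.10317143]
 [324.14932397 250.21902331]] scene crop origin 310,235 x11 [[183.98005279 232.53841683]
 [119.79571744 240.41101854]
 [104.18904878 182.13488572]
 [160.64256372 172.40925637]]
[[236.85397725 283.78196615]
 [241.73030693 295.56465754]
 [225.50799326 257.20833316]]
```

>>> arm_command(commands=[[[41, -7, 0], [0, 0, 0.1], 1], [[82, -14, 0], [0, 0, 0.2], 1], [[123, -21, 10], [-0.0015, 0, 0.279], 1], [[164, -28, 20], [-0.0015, 0, 0.279], 1], [[205, -35, 30], [-0.0015, 0, 0.279], 1]])

```text
time_s: 0.52
tcp_pos: [0.3245, -0.4195, 0.2156]
eef_rot: [3.14, -0.024, 0.0]
wrist_force: [-1.0, -1.0, 0.6]
opening: 0.0855
```

```bash
python3 - <<'E'
from h import *
rd();rel([0.531,-0.3232,0.12],down(-0.8))
E
```

```text
t 0.52 tcp [ 0.3245 -0.4195  0.2156] x-yaw -0.86 z [ 0.    -0.002 -1.   ] F [-1.  -1.   0.6] T [-0.01 -0.09 -0.01] op 0.0855
shift mm [205.  -99.6  95.5] turn [ 0.0016 -0.0002 -0.001 ]
```

>>> arm_command(commands=[[[37, -18, 15], [0, 0, 0], 1], [[74, -36, 30], [0, 0, 0], 1], [[111, -54, 50], [0, 0, 0], 1], [[148, -72, 70], [0, 0, 0], 1], [[180, -90, 85], [0.0016, 0, 0], 1]])

```text
time_s: 0.93
tcp_pos: [0.4973, -0.3365, 0.1336]
eef_rot: [-3.141, 0.022, 0.001]
wrist_force: [0.5, -0.3, 0.2]
opening: 0.0853
```

>>> arm_command(commands=[[[22, -9, 10], [0, 0, 0], 1], [[24, -9, 10], [0, 0, 0], 1], [[24, -9, 10], [0, 0, 0], 1]])

```text
time_s: 1.18
tcp_pos: [0.5206, -0.3279, 0.1234]
eef_rot: [-3.14, 0.018, 0.004]
wrist_force: [0.3, -0.2, 0.1]
opening: 0.0855
```

```bash
python3 - <<'E'
from h import *
rd();rel([0.531,-0.3232,0.021],down(-0.8))
E
```

```text
t 1.18 tcp [ 0.5206 -0.3279  0.1234] x-yaw -0.67 z [-0.002  0.001 -1.   ] F [ 0.3 -0.2  0.1] T [ 0.06 -0.03  0.02] op 0.0855
shift mm [ 10.6  -4.7 102.4] turn [-0.0015  0.0023  0.0022]
```

>>> arm_command(commands=[[[10.5, -4.7, 30], [0, 0.002, 0.002], 1], [[10.5, -4.7, 60], [0, 0.002, 0.002], 1], [[10.5, -4.7, 85], [0, 0.002, 0.002], 1], [[10.5, -4.7, 85], [0, 0.002, 0.002], 1]])

```text
time_s: 1.52
tcp_pos: [0.5269, -0.3236, 0.0355]
eef_rot: [-3.138, 0.028, 0.007]
wrist_force: [-1.1, -0.0, -0.3]
opening: 0.0852
```

```bash
python3 - <<'E'
from h import *
rd();rel([0.531,-0.3232,0.021],down(-0.8))
crop('scene','pics/s1.png',190,220,110,90,7)
E
```

```text
t 1.52 tcp [ 0.5269 -0.3236  0.0355] x-yaw -1.01 z [-0.005  0.004 -1.   ] F [-1.1 -0.  -0.3] T [0.02 0.08 0.05] op 0.0852
shift mm [ 4.2 -0.4 14.4] turn [-0.0039  0.0048 -0.0036]
```

View pics/s1.png

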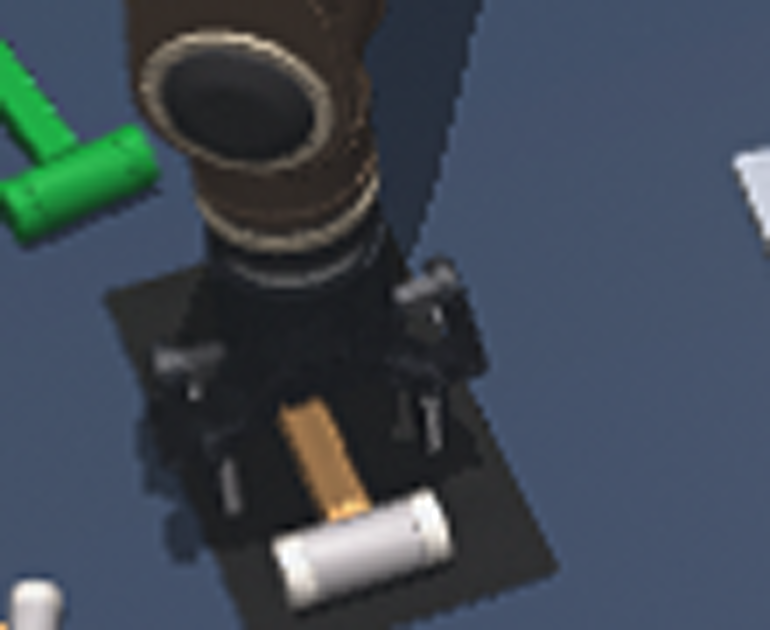

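>>> arm_command(commands=[[[4, -0.5, 7], [-0.004, 0.005, -0.004], 1], [[4, -0.5, 14], [-0.004, 0.005, -0.004], 1], [[4, -0.5, 14], [-0.004, 0.005, -0.004], 1], [[4, -0.5, 14], [-0.004, 0.005, -0.004], 1]])

```text
time_s: 1.9
tcp_pos: [0.5349, -0.3244, 0.027]
eef_rot: [3.137, -0.019, 0.013]
wrist_force: [-0.4, 0.2, -0.3]
opening: 0.0853
```

```bash
python3 - <<'E'
from h import *
rd();rel([0.531,-0.3232,0.021],down(-0.8))
E
```

```text
t 1.9 tcp [ 0.5349 -0.3244  0.027 ] x-yaw -0.71 z [ 0.008 -0.005 -1.   ] F [-0.4  0.2 -0.3] T [-0.    0.04  0.03] op 0.0853
shift mm [-4.  -1.2  5.9] turn [ 0.0045 -0.0081  0.0016]
```

>>> arm_command(commands=[[[0, 0, 0], [0, 0, 0], 1]])

```text
time_s: 1.98
tcp_pos: [0.5351, -0.3244, 0.0271]
eef_rot: [3.137, -0.019, 0.013]
wrist_force: [-0.8, -0.0, 0.3]
opening: 0.0856
```

>>> arm_command(commands=[[[0, 0, 0], [0, 0, 0], 1]])

```text
time_s: 2.07
tcp_pos: [0.5351, -0.3244, 0.0269]
eef_rot: [3.137, -0.019, 0.013]
wrist_force: [-0.2, -0.3, -0.3]
opening: 0.0854
```

```bash
python3 - <<'E'
from h import *
rd();print(state()['joint_velocities'], state()['joints'])
E
```

```text
t 2.07 tcp [ 0.5351 -0.3244  0.0269] x-yaw -0.7 z [ 0.008 -0.005 -1.   ] F [-0.2 -0.3 -0.3] T [-0.01 -0.    0.  ] op 0.0854
[ 0.00018421  0.00166756 -0.00262378 -0.00094081 -0.00096829 -0.00012445] [-5.45048165e-01  3.85820617e-01 -1.90733046e-01  9.84829230e-01
  3.00980168e-04  2.60880003e+00]
```

>>> arm_command(commands=[[[-2, -1, 5], [0.004, -0.008, 0.0015], 1], [[-2, -1, 5], [0.004, -0.008, 0.0015], 1], [[-2, -1, 5], [0.004, -0.008, 0.0015], 1]])

```text
time_s: 2.32
tcp_pos: [0.5325, -0.3229, 0.0206]
eef_rot: [-3.141, 0.021, 0.003]
wrist_force: [0.1, 1.0, 0.6]
opening: 0.0852
```

```bash
python3 - <<'E'
from h import *
rd();rel([0.531,-0.3232,0.021],down(-0.8))
E
```

```text
t 2.32 tcp [ 0.5325 -0.3229  0.0206] x-yaw -0.78 z [-0.002  0.001 -1.   ] F [0.1 1.  0.6] T [-0.03  0.01  0.01] op 0.0852
shift mm [-1.5  0.3 -0.4] turn [-0.0006  0.0016  0.0003]
```

>>> arm_command(commands=[[[-2, 0, -0.5], [0, 0, 0], 1], [[-2, 0, -0.5], [0, 0, 0], 0.5], [[-2, 0, -0.5], [0, 0, 0], 0.2], [[-2, 0, -0.5], [0, 0, 0], 0], [[-2, 0, -0.5], [0, 0, 0], 0]])

```text
time_s: 2.73
tcp_pos: [0.5308, -0.3231, 0.0216]
eef_rot: [-3.141, 0.022, 0.001]
wrist_force: [-0.0, -0.2, 1.0]
opening: 0.0388
```

>>> arm_command(commands=[[[0, 0, 0], [0, 0, 0], 0], [[0, 0, 0], [0, 0, 0], 0], [[0, 0, 0], [0, 0, 0], 0], [[0, 0, 0], [0, 0, 0], 0], [[0, 0, 0], [0, 0, 0], 0]])

```text
time_s: 3.15
tcp_pos: [0.531, -0.3232, 0.0218]
eef_rot: [3.141, -0.022, -0.0]
wrist_force: [1.1, 0.4, 2.3]
opening: 0.0187
```

```bash
python3 - <<'E'
from h import *
rd()
E
```

```text
t 3.15 tcp [ 0.531  -0.3232  0.0218] x-yaw -0.79 z [-0. -0. -1.] F [1.1 0.4 2.3] T [-0.03  0.01  0.06] op 0.0187
```

>>> arm_command(commands=[[[0, 0, -8], [0, 0, 0], 0], [[0, 0, -20], [0, 0, 0], 0], [[0, 0, -40], [0, 0, 0], 0], [[0, 0, -60], [0, 0, 0], 0], [[0, 0, -80], [0, 0, 0], 0]])

```text
time_s: 3.57
tcp_pos: [0.5305, -0.3229, 0.1029]
eef_rot: [-3.141, 0.022, 0.002]
wrist_force: [1.2, 0.0, -2.9]
opening: 0.0188
```

```bash
python3 - <<'E'
from h import *
rd()
crop('scene','pics/s2.png',190,200,130,100,6)
crop('top','pics/t2.png',370,170,110,120,5)
E
```

```text
t 3.57 tcp [ 0.5305 -0.3229  0.1029] x-yaw -0.79 z [-0.001  0.001 -1.   ] F [ 1.2  0.  -2.9] T [-0.02 -0.07  0.02] op 0.0188
```

View pics/s2.png

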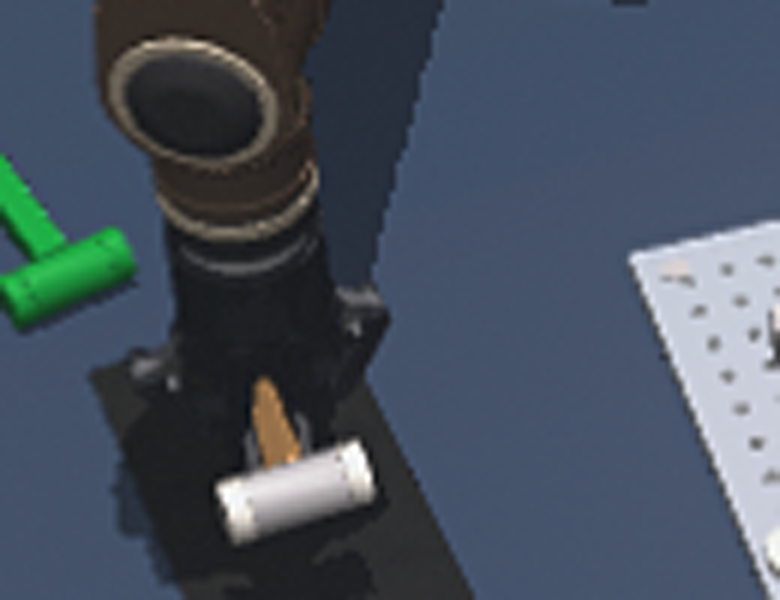

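View pics/t2.png

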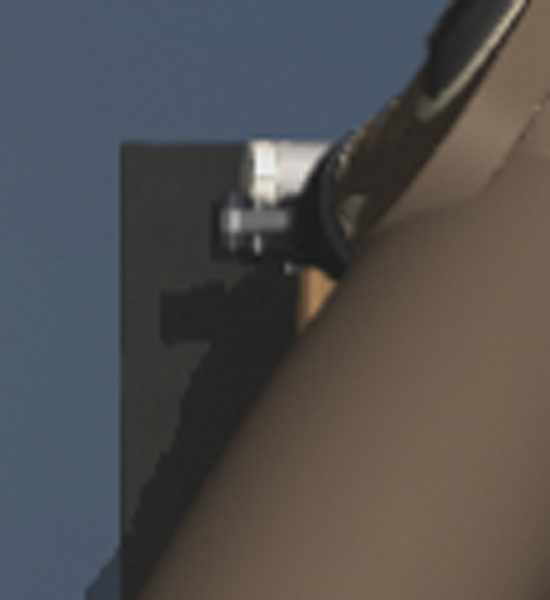

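```bash
python3 - <<'E'
from h import *
rel([0.4639,-0.0881,0.12],down(-14.9))
print(proj('scene',[[.5675,-.3237,.1007]]), 'seen ~239.3,281.7')
# triangulate block top corners
def T(p,o): return (np.array(p,float)+.5)/11-.5+o
ot,dt=ray('top',T([[583,178],[665,200],[640,300],[565,285]],[255,205]))
os_,ds=ray('scene',T([[172,232],[107,240],[95,185],[160,165]],[310,235]))
for a,b in zip(dt,ds):
    M=np.c_[a,-b];t=np.linalg.lstsq(M,os_-ot,rcond=None)[0]
    p,q=ot+a*t[0],os_+b*t[1];print(np.round((p+q)/2,4),np.round(np.linalg.norm(p-q),4))
E
```

```text
shift mm [ -71.9 -235.   -15.1] turn [ 0.0026 -0.0052  0.2464]
[[239.95729112 282.24156489]] seen ~239.3,281.7
[ 0.5308 -0.0232  0.0493] 0.0035
[ 0.5261 -0.042   0.0493] 0.0038
[ 0.5036 -0.0363  0.0479] 0.0028
[ 0.5068 -0.0182  0.052 ] 0.0001
```

>>> arm_command(commands=[[[-8, -25, -5], [0, 0, 0.05], 0], [[-17, -55, -10], [0, 0, 0.1], 0], [[-27, -88, -15], [0, 0, 0.15], 0], [[-37, -120, -15], [0, 0, 0.2], 0], [[-47, -152, -15], [0, 0, 0.246], 0]])

```text
time_s: 4.08
tcp_pos: [0.4849, -0.1691, 0.1159]
eef_rot: [-3.114, 0.412, 0.002]
wrist_force: [0.5, -0.1, -2.4]
opening: 0.0186
```

```bash
python3 - <<'E'
from h import *
rd();rel([0.4639,-0.0881,0.12],down(-14.9))
E
```

```text
t 4.08 tcp [ 0.4849 -0.1691  0.1159] x-yaw -15.06 z [-0.001  0.    -1.   ] F [ 0.5 -0.1 -2.4] T [ 0.05 -0.04  0.02] op 0.0186
shift mm [-41.4 -72.8  -4. ] turn [-0.0001  0.0015 -0.0027]
```

>>> arm_command(commands=[[[-15, -27, -2], [0, 0, -0.0025], 0], [[-30, -54, -3], [0, 0, -0.0025], 0], [[-40, -70, -4], [0, 0, -0.0025], 0], [[-41, -72, -4], [0, 0, -0.0025], 0], [[-41, -72, -4], [0, 0, -0.0025], 0]])

```text
time_s: 4.5
tcp_pos: [0.4606, -0.1069, 0.1204]
eef_rot: [-3.107, 0.366, -0.001]
wrist_force: [0.2, -0.5, -3.1]
opening: 0.0191
```

```bash
python3 - <<'E'
from h import *
rd();rel([0.4639,-0.0881,0.0388],down(-14.9))
E
```

```text
t 4.5 tcp [ 0.4606 -0.1069  0.1204] x-yaw -13.45 z [ 0.002  0.012 -1.   ] F [ 0.2 -0.5 -3.1] T [-0.04 -0.01  0.03] op 0.0191
shift mm [ -1.1 -18.1  81.8] turn [-0.0126  0.001   0.0253]
```

>>> arm_command(commands=[[[0, 0, 0], [0, 0, 0], 0], [[0, 0, 0], [0, 0, 0], 0]])

```text
time_s: 4.67
tcp_pos: [0.4613, -0.1079, 0.1204]
eef_rot: [-3.107, 0.369, -0.001]
wrist_force: [0.5, 0.5, -2.9]
opening: 0.0189
```

```bash
python3 - <<'E'
from h import *
rd();rel([0.4639,-0.0881,0.0388],down(-14.9));print(state()['joints'])
crop('scene','pics/s3.png',230,180,160,120,5)
E
```

```text
t 4.67 tcp [ 0.4613 -0.1079  0.1204] x-yaw -13.54 z [ 0.002  0.013 -1.   ] F [ 0.5  0.5 -2.9] T [-0.06 -0.04  0.04] op 0.0189
shift mm [ -2.1 -18.8  81.9] turn [-0.0127  0.0009  0.0237]
[-0.23735608  0.06169859 -0.38651466  1.12336489  0.01272741  3.140633  ]
```

View pics/s3.png

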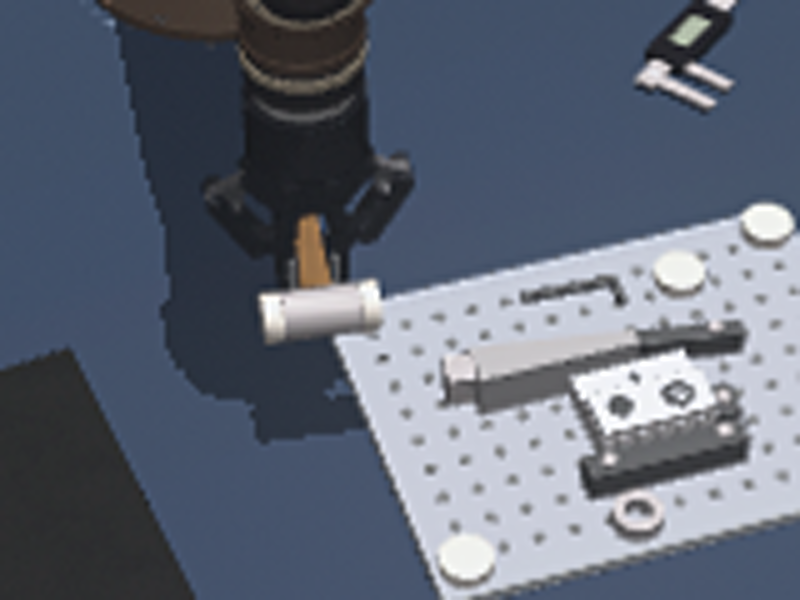

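The last joint has reached its limit (3.14). The grasp has to be turned half a turn, so I take the mallet back to its mat and regrip it the other way round.

```bash
python3 - <<'E'
from h import *
rel([0.513,-0.318,0.09],down(-0.8))
E
```

```text
shift mm [ 99.5 192.5  27.8] turn [-0.0129 -0.0005 -0.2224]
```

>>> arm_command(commands=[[[15, 30, 0], [-0.003, 0, -0.05], 0], [[32, 62, 3], [-0.006, 0, -0.1], 0], [[50, 96, 6], [-0.01, 0, -0.15], 0], [[68, 130, 10], [-0.013, 0, -0.2], 0], [[85, 163, 14], [-0.013, 0, -0.222], 0]])

```text
time_s: 5.13
tcp_pos: [0.5061, -0.2879, 0.104]
eef_rot: [3.141, -0.018, 0.001]
wrist_force: [0.3, 0.5, -2.8]
opening: 0.0188
```

```bash
python3 - <<'E'
from h import *
rd();rel([0.513,-0.318,0.05],down(-0.8))
E
```

```text
t 5.13 tcp [ 0.5061 -0.2879  0.104 ] x-yaw -0.67 z [ 0.001 -0.    -1.   ] F [ 0.3  0.5 -2.8] T [ 0.04 -0.09  0.02] op 0.0188
shift mm [ 7.2 30.  54. ] turn [ 0.0003 -0.0008  0.0022]
```

>>> arm_command(commands=[[[4, 18, 12], [0, 0, 0], 0], [[7, 30, 25], [0, 0, 0.002], 0], [[7, 30, 40], [0, 0, 0.002], 0], [[7, 30, 52], [0, 0, 0.002], 0], [[7, 30, 52], [0, 0, 0.002], 0]])

```text
time_s: 5.55
tcp_pos: [0.5102, -0.3139, 0.0486]
eef_rot: [-3.138, 0.024, 0.007]
wrist_force: [-0.2, -0.2, -2.7]
opening: 0.0189
```

```bash
python3 - <<'E'
from h import *
rd();rel([0.513,-0.318,0.0225],down(-0.8))
E
```

```text
t 5.55 tcp [ 0.5102 -0.3139  0.0486] x-yaw -0.88 z [-0.005  0.004 -1.   ] F [-0.2 -0.2 -2.7] T [-0.   -0.06 -0.01] op 0.0189
shift mm [ 3.   4.1 26.1] turn [-0.0035  0.0047 -0.0013]
```

>>> arm_command(commands=[[[1, 2, 8], [0, 0.001, 0], 0], [[1, 2, 16], [0, 0.001, 0], 0], [[1, 2, 21], [0, 0.001, 0], 0], [[1, 2, 21], [0, 0.001, 0], 0]])

```text
time_s: 5.88
tcp_pos: [0.5128, -0.3163, 0.0305]
eef_rot: [-3.141, 0.022, -0.001]
wrist_force: [-0.4, 0.9, -3.1]
opening: 0.0188
```

```bash
python3 - <<'E'
from h import *
rd();rel([0.513,-0.318,0.022],down(-0.8))
E
```

```text
t 5.88 tcp [ 0.5128 -0.3163  0.0305] x-yaw -0.81 z [ 0.     0.001 -1.   ] F [-0.4  0.9 -3.1] T [ 0.04 -0.01 -0.03] op 0.0188
shift mm [0.2 1.7 8.5] turn [-0.0008 -0.0004 -0.0002]
```

>>> arm_command(commands=[[[0, 1, 3], [0, 0, 0], 0], [[0, 1, 6], [0, 0, 0], 0], [[0, 1, 7.5], [0, 0, 0], 0], [[0, 1, 7.5], [0, 0, 0], 0]])

```text
time_s: 6.22
tcp_pos: [0.5132, -0.318, 0.0237]
eef_rot: [-3.141, 0.023, -0.002]
wrist_force: [0.3, 0.2, -2.1]
opening: 0.0187
```

```bash
python3 - <<'E'
from h import *
rd()
E
```

```text
t 6.22 tcp [ 0.5132 -0.318   0.0237] x-yaw -0.84 z [ 0.001  0.    -1.   ] F [ 0.3  0.2 -2.1] T [-0.01 -0.03  0.  ] op 0.0187
```

>>> arm_command(commands=[[[0, 0, 1], [0, 0, 0], 0], [[0, 0, 2], [0, 0, 0], 0], [[0, 0, 2], [0, 0, 0], 0]])

```text
time_s: 6.47
tcp_pos: [0.5134, -0.3182, 0.022]
eef_rot: [3.141, -0.023, 0.003]
wrist_force: [-0.3, -0.2, -2.5]
opening: 0.0188
```

```bash
python3 - <<'E'
from h import *
rd()
E
```

```text
t 6.47 tcp [ 0.5134 -0.3182  0.022 ] x-yaw -0.84 z [ 0.002 -0.    -1.   ] F [-0.3 -0.2 -2.5] T [0.03 0.01 0.01] op 0.0188
```

>>> arm_command(commands=[[[0, 0, 1], [0, 0, 0], 0], [[0, 0, 1], [0, 0, 0], 0]])

```text
time_s: 6.63
tcp_pos: [0.5134, -0.3182, 0.0218]
eef_rot: [3.141, -0.023, 0.003]
wrist_force: [-2.1, 0.8, 4.0]
opening: 0.019
```

>>> arm_command(commands=[[[0, 0, 0], [0, 0, 0], 0.5], [[0, 0, 0], [0, 0, 0], 1], [[0, 0, 0], [0, 0, 0], 1], [[0, 0, -1], [0, 0, 0], 1], [[0, 0, -2], [0, 0, 0], 1]])

```text
time_s: 7.05
tcp_pos: [0.5133, -0.3181, 0.0229]
eef_rot: [-3.141, 0.023, -0.002]
wrist_force: [0.2, -0.1, -0.5]
opening: 0.0781
```

>>> arm_command(commands=[[[0, 0, -15], [0, 0, 0], 1], [[0, 0, -35], [0, 0, 0], 1], [[0, 0, -55], [0, 0, 0], 1], [[0, 0, -60], [0, 0, -0.12], 1], [[0, 0, -60], [0, 0, -0.24], 1]])

```text
time_s: 7.47
tcp_pos: [0.5144, -0.3189, 0.0855]
eef_rot: [3.118, 0.361, 0.007]
wrist_force: [-0.3, -0.2, -0.4]
opening: 0.0852
```

>>> arm_command(commands=[[[0, 0, 0], [0, 0, -0.124], 1], [[0, 0, 0], [0, 0, -0.248], 1], [[0, 0, 0], [0, 0, -0.372], 1], [[0, 0, 0], [0, 0, -0.496], 1], [[0, 0, 0], [0, 0, -0.62], 1]])

```text
time_s: 7.88
tcp_pos: [0.5132, -0.3181, 0.083]
eef_rot: [2.861, 1.297, 0.002]
wrist_force: [-0.1, -0.4, 0.1]
opening: 0.0854
```

>>> arm_command(commands=[[[0, 0, 0], [0, 0, -0.124], 1], [[0, 0, 0], [0, 0, -0.248], 1], [[0, 0, 0], [0, 0, -0.372], 1], [[0, 0, 0], [0, 0, -0.496], 1], [[0, 0, 0], [0, 0, -0.62], 1]])

```text
time_s: 8.3
tcp_pos: [0.5132, -0.3181, 0.083]
eef_rot: [2.328, 2.108, 0.002]
wrist_force: [-1.6, 0.1, -0.1]
opening: 0.0859
```

>>> arm_command(commands=[[[0, 0, 0], [0, 0, -0.124], 1], [[0, 0, 0], [0, 0, -0.248], 1], [[0, 0, 0], [0, 0, -0.372], 1], [[0, 0, 0], [0, 0, -0.496], 1], [[0, 0, 0], [0, 0, -0.62], 1]])

```text
time_s: 8.72
tcp_pos: [0.5132, -0.3181, 0.083]
eef_rot: [1.574, 2.717, 0.001]
wrist_force: [0.6, 0.2, -0.6]
opening: 0.0854
```

>>> arm_command(commands=[[[0, 0, 0], [0, 0, -0.124], 1], [[0, 0, 0], [0, 0, -0.248], 1], [[0, 0, 0], [0, 0, -0.372], 1], [[0, 0, 0], [0, 0, -0.496], 1], [[0, 0, 0], [0, 0, -0.62], 1]])

```text
time_s: 9.13
tcp_pos: [0.5132, -0.3181, 0.083]
eef_rot: [0.67, 3.068, 0.0]
wrist_force: [0.1, 0.7, -0.3]
opening: 0.0852
```

```bash
cat >> h.py <<'E'
def down2(yaw): return R.from_euler('z',yaw+180,degrees=True)*R.from_rotvec([np.pi,0,0])
E
python3 - <<'E'
from h import *
rd();rel([0.513,-0.318,0.06],down2(-0.8));print(state()['joints'])
crop('top','pics/t4.png',370,170,110,120,5)
crop('scene','pics/s4.png',190,200,130,100,6)
E
```

```text
t 9.13 tcp [ 0.5132 -0.3181  0.083 ] x-yaw 155.36 z [ 0.002 -0.    -1.   ] F [ 0.1  0.7 -0.3] T [ 0.01  0.   -0.02] op 0.0852
shift mm [ 0.3  0.  23. ] turn [ 3.000e-04  1.600e-03 -4.162e-01]
[-5.55287639e-01  3.16758193e-01 -1.58691786e-01  1.09393540e+00
  8.36856279e-04 -1.25162005e-01]
```

View pics/s4.png

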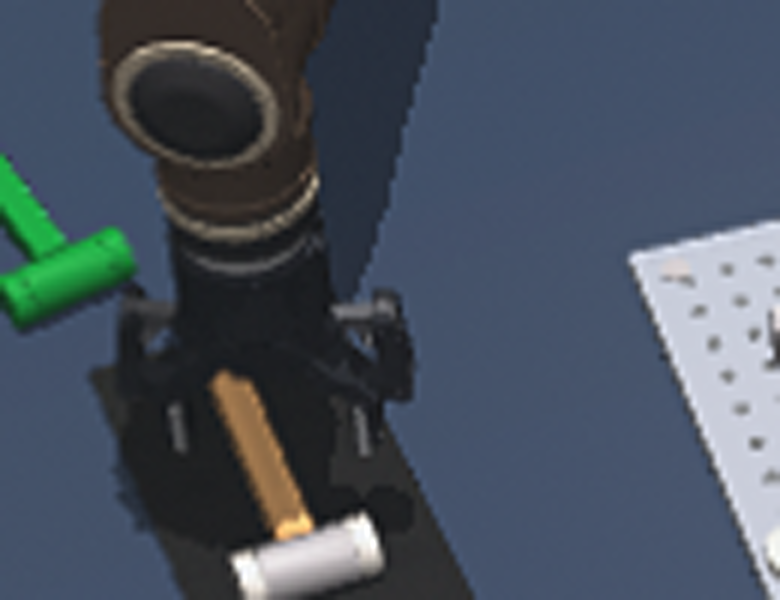

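>>> arm_command(commands=[[[0, 0, 0], [0, 0, -0.12], 1], [[0, 0, 0], [0, 0, -0.24], 1], [[0, 0, 0], [0, 0, -0.36], 1], [[0, 0, 0], [0, 0, -0.416], 1], [[0, 0, 0], [0, 0, -0.416], 1]])

```text
time_s: 9.65
tcp_pos: [0.5132, -0.3181, 0.0829]
eef_rot: [0.035, 3.14, 0.0]
wrist_force: [-0.7, -0.9, 1.1]
opening: 0.0854
```

>>> arm_command(commands=[[[0, 0, 15], [0, 0, 0], 1], [[0, 0, 30], [0, 0, 0], 1], [[0, 0, 45], [0, 0, 0], 1], [[0, 0, 45], [0, 0, 0], 1]])

```text
time_s: 9.98
tcp_pos: [0.5116, -0.3171, 0.035]
eef_rot: [-0.038, -3.139, -0.004]
wrist_force: [-1.1, 1.4, -0.4]
opening: 0.0853
```

```bash
python3 - <<'E'
from h import *
rd();rel([0.513,-0.318,0.0215],down2(-0.8));print(state()['joints'])
E
```

```text
t 9.98 tcp [ 0.5116 -0.3171  0.035 ] x-yaw 178.6 z [-0.002  0.002 -1.   ] F [-1.1  1.4 -0.4] T [ 0.01 -0.04  0.02] op 0.0853
shift mm [-1.4 -0.9 13.5] turn [ 0.0024 -0.0024 -0.0105]
[-5.55244149e-01  3.48026665e-01 -2.26434922e-01  9.99647910e-01
  8.58440596e-04 -5.30765341e-01]
```

>>> arm_command(commands=[[[-1, -1, 6], [0.002, -0.002, -0.01], 1], [[-1, -1, 12], [0.002, -0.002, -0.01], 1], [[-1, -1, 12.5], [0.002, -0.002, -0.01], 1], [[-1, -1, 12.5], [0.002, -0.002, -0.01], 1]])

```text
time_s: 10.32
tcp_pos: [0.5143, -0.3192, 0.0256]
eef_rot: [0.017, 3.138, -0.003]
wrist_force: [0.1, 0.0, -0.2]
opening: 0.0856
```

```bash
python3 - <<'E'
from h import *
rd();rel([0.513,-0.318,0.0215],down2(-0.8))
E
```

```text
t 10.32 tcp [ 0.5143 -0.3192  0.0256] x-yaw 179.36 z [ 0.004 -0.002 -1.   ] F [ 0.1  0.  -0.2] T [ 0.03 -0.02  0.  ] op 0.0856
shift mm [1.3 1.2 4.1] turn [-0.002   0.0036  0.0028]
```

>>> arm_command(commands=[[[1, 1, 4], [-0.001, 0.002, 0.002], 1], [[1, 1, 4], [-0.001, 0.002, 0.002], 1], [[1, 1, 4], [-0.001, 0.002, 0.002], 0.5], [[1, 1, 4], [-0.001, 0.002, 0.002], 0.2], [[1, 1, 4], [-0.001, 0.002, 0.002], 0]])

```text
time_s: 10.73
tcp_pos: [0.5134, -0.3182, 0.0217]
eef_rot: [0.019, 3.14, -0.002]
wrist_force: [0.3, -0.1, 1.0]
opening: 0.0515
```

>>> arm_command(commands=[[[0, 0, 0], [0, 0, 0], 0], [[0, 0, 0], [0, 0, 0], 0], [[0, 0, 0], [0, 0, 0], 0], [[0, 0, 0], [0, 0, 0], 0], [[0, 0, 0], [0, 0, 0], 0]])

```text
time_s: 11.15
tcp_pos: [0.5134, -0.3183, 0.0217]
eef_rot: [0.019, 3.14, -0.002]
wrist_force: [0.7, -0.2, 2.4]
opening: 0.0188
```

```bash
python3 - <<'E'
from h import *
rd()
E
```

```text
t 11.15 tcp [ 0.5134 -0.3183  0.0217] x-yaw 179.29 z [ 0.002 -0.001 -1.   ] F [ 0.7 -0.2  2.4] T [ 0.01  0.06 -0.02] op 0.0188
```

>>> arm_command(commands=[[[0, 0, -8], [0, 0, 0], 0], [[0, 0, -25], [0, 0, 0], 0], [[0, 0, -50], [0, 0, 0], 0], [[0, 0, -80], [0, 0, 0], 0]])

```text
time_s: 11.48
tcp_pos: [0.5116, -0.3171, 0.1004]
eef_rot: [-0.019, -3.139, -0.003]
wrist_force: [0.3, -0.6, -4.1]
opening: 0.0186
```

```bash
python3 - <<'E'
from h import *
rd();rel([0.4639,-0.0881,0.11],down2(-14.9))
E
```

```text
t 11.48 tcp [ 0.5116 -0.3171  0.1004] x-yaw 179.29 z [-0.003  0.002 -1.   ] F [ 0.3 -0.6 -4.1] T [-0.05 -0.08  0.03] op 0.0186
shift mm [ 50.6 228.4  -9.1] turn [ 0.0013 -0.0028  0.2477]
```

>>> arm_command(commands=[[[8, 35, -5], [0, 0, 0.05], 0], [[16, 72, -8], [0, 0, 0.1], 0], [[25, 110, -9], [0, 0, 0.16], 0], [[33, 147, -9], [0, 0, 0.22], 0], [[41, 184, -9], [0, 0, 0.247], 0]])

```text
time_s: 11.9
tcp_pos: [0.4733, -0.132, 0.1103]
eef_rot: [0.412, 3.113, -0.001]
wrist_force: [1.6, 1.6, -2.4]
opening: 0.019
```

```bash
python3 - <<'E'
from h import *
rd();rel([0.4639,-0.0881,0.0388],down2(-14.9))
E
```

```text
t 11.9 tcp [ 0.4733 -0.132   0.1103] x-yaw 164.94 z [ 0.001 -0.001 -1.   ] F [ 1.6  1.6 -2.4] T [ 0.02 -0.1  -0.01] op 0.019
shift mm [20.6 40.  71.5] turn [-0.0003  0.0012 -0.0028]
```

>>> arm_command(commands=[[[10, 20, 10], [0, 0, 0], 0], [[20, 38, 30], [0, 0, -0.003], 0], [[20, 38, 50], [0, 0, -0.003], 0], [[20, 38, 62], [0, 0, -0.003], 0], [[20, 38, 62], [0, 0, -0.003], 0]])

```text
time_s: 12.32
tcp_pos: [0.4625, -0.0907, 0.0457]
eef_rot: [-0.399, -3.113, 0.001]
wrist_force: [-1.4, -0.8, -3.2]
opening: 0.019
```

```bash
python3 - <<'E'
from h import *
rd();rel([0.4639,-0.0881,0.0388],down2(-14.9));print(state()['joints'])
crop('scene','pics/s5.png',230,180,160,120,5)
crop('top','pics/t5.png',190,150,160,130,5)
E
```

```text
t 12.32 tcp [ 0.4625 -0.0907  0.0457] x-yaw 165.38 z [-0.003  0.    -1.   ] F [-1.4 -0.8 -3.2] T [-0.02  0.04 -0.04] op 0.019
shift mm [-0.7  2.9  6.9] turn [-0.0009 -0.0034  0.0049]
[-1.93307487e-01  1.10508135e-01 -5.06716312e-01  9.56999883e-01
 -6.39116653e-04  6.18799251e-02]
```

View pics/s5.png

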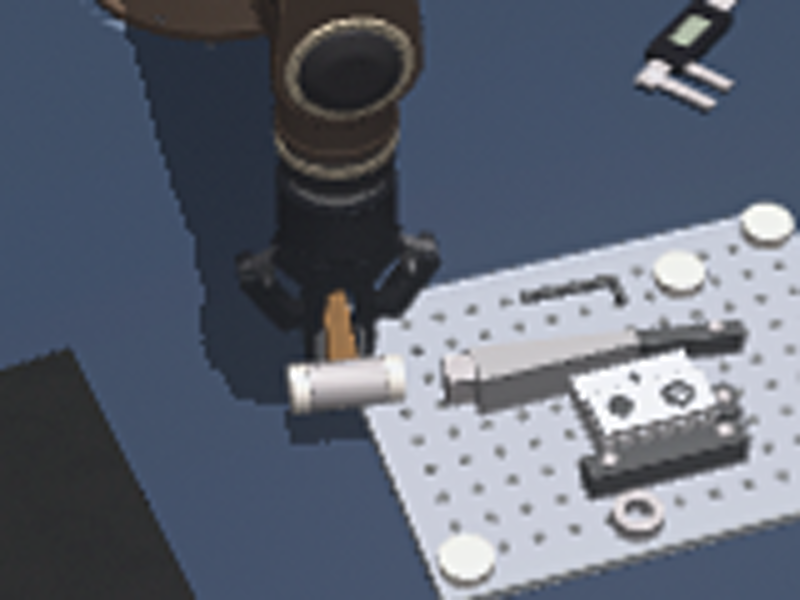

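View pics/t5.png

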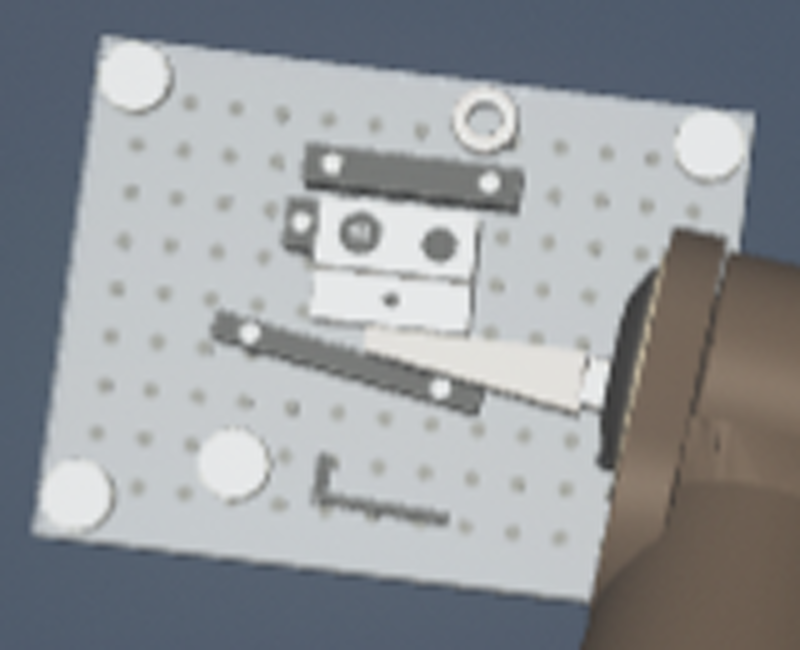

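The mallet head's white face (scene crop (400,378)) stands in line with the wedge's block (447,375), about 25–28 mm short of it. I lower it slightly and advance.

>>> arm_command(commands=[[[-0.7, 4, 4], [0, -0.003, 0.005], 0], [[-0.7, 9, 7], [0, -0.003, 0.005], 0], [[-0.7, 14, 7], [0, -0.003, 0.005], 0], [[-0.7, 14, 7], [0, -0.003, 0.005], 0]])

```text
time_s: 12.75
tcp_pos: [0.4695, -0.0777, 0.0414]
eef_rot: [0.408, 3.11, -0.001]
wrist_force: [-0.1, 0.0, -3.7]
opening: 0.0186
```

```bash
cat >> h.py <<'E'
U=np.array([np.sin(np.radians(14.9)),np.cos(np.radians(14.9)),0]);EX=np.array([U[1],-U[0],0]);S0=np.array([.4639,-.0881,.0388])+U*.025
def st():
    s=state();rd(s);d=s['tcp_pos']-S0
    print('along mm from expected contact',round(d@U*1e3,1),'lateral',round(d@EX*1e3,1),'z',round(d[2]*1e3,1),'Fu',round(s['wrist_force']@U,1))
E
python3 - <<'E'
from h import *
st()
E
```

```text
t 12.75 tcp [ 0.4695 -0.0777  0.0414] x-yaw 165.06 z [ 0.005 -0.001 -1.   ] F [-0.1  0.  -3.7] T [0.   0.   0.05] op 0.0186
along mm from expected contact -13.5 lateral 2.8 z 2.6 Fu -0.0
```

>>> arm_command(commands=[[[2, 4, 2], [0, 0.004, 0], 0], [[2, 8, 2], [0, 0.004, 0], 0], [[2, 8, 2], [0, 0.004, 0], 0]])

```text
time_s: 13.0
tcp_pos: [0.4694, -0.0695, 0.0391]
eef_rot: [0.408, 3.114, -0.0]
wrist_force: [0.2, -0.7, -3.4]
opening: 0.0193
```

```bash
python3 - <<'E'
from h import *
st()
E
```

```text
t 13.0 tcp [ 0.4694 -0.0695  0.0391] x-yaw 165.06 z [ 0. -0. -1.] F [ 0.2 -0.7 -3.4] T [-0.03 -0.    0.04] op 0.0193
along mm from expected contact -5.6 lateral 0.5 z 0.3 Fu -0.6
```

Now forward in steps of 2 mm per row (24 mm/s), slow enough to feel the contact.

>>> arm_command(commands=[[[0, 1.5, 0], [0, 0, 0], 0], [[0, 3, 0], [0, 0, 0], 0], [[0, 4.5, 0], [0, 0, 0], 0], [[0, 6, 0], [0, 0, 0], 0]])

```text
time_s: 13.33
tcp_pos: [0.4709, -0.0643, 0.0391]
eef_rot: [0.409, 3.114, -0.001]
wrist_force: [-0.6, 0.3, -2.5]
opening: 0.0189
```

>>> arm_command(commands=[[[0, 1.5, 0], [0, 0, 0], 0], [[0, 3, 0], [0, 0, 0], 0], [[0, 4.5, 0], [0, 0, 0], 0]])

```text
time_s: 13.58
tcp_pos: [0.4719, -0.0604, 0.0391]
eef_rot: [0.41, 3.114, -0.003]
wrist_force: [-2.1, -4.1, -1.8]
opening: 0.0191
```

```bash
python3 - <<'E'
from h import *
st()
E
```

```text
t 13.58 tcp [ 0.4719 -0.0604  0.0391] x-yaw 164.99 z [ 0.    -0.002 -1.   ] F [-2.1 -4.1 -1.8] T [-0.73  0.21 -0.17] op 0.0191
along mm from expected contact 3.8 lateral 0.6 z 0.3 Fu -4.5
```

>>> arm_command(commands=[[[0, 1.5, 0], [0, 0, 0], 0], [[0, 3, 0], [0, 0, 0], 0], [[0, 4.5, 0], [0, 0, 0], 0], [[0, 6, 0], [0, 0, 0], 0]])

```text
time_s: 13.92
tcp_pos: [0.4735, -0.0542, 0.0391]
eef_rot: [0.41, 3.114, -0.001]
wrist_force: [-1.6, -3.7, -1.7]
opening: 0.0185
```

```bash
python3 - <<'E'
from h import *
st()
E
```

```text
t 13.92 tcp [ 0.4735 -0.0542  0.0391] x-yaw 165.02 z [ 0.    -0.001 -1.   ] F [-1.6 -3.7 -1.7] T [-0.8   0.25 -0.17] op 0.0185
along mm from expected contact 10.3 lateral 0.6 z 0.3 Fu -4.0
```

>>> arm_command(commands=[[[0, 1.5, 0], [0, 0, 0], 0], [[0, 3, 0], [0, 0, 0], 0], [[0, 4.5, 0], [0, 0, 0], 0], [[0, 6, 0], [0, 0, 0], 0]])

```text
time_s: 14.25
tcp_pos: [0.4751, -0.0483, 0.0391]
eef_rot: [0.409, 3.114, -0.001]
wrist_force: [-1.1, -4.0, -0.7]
opening: 0.0185
```

>>> arm_command(commands=[[[0, 1.5, 0], [0, 0, 0], 0], [[0, 3, 0], [0, 0, 0], 0], [[0, 4.5, 0], [0, 0, 0], 0], [[0, 6, 0], [0, 0, 0], 0]])

```text
time_s: 14.58
tcp_pos: [0.4765, -0.0429, 0.0391]
eef_rot: [0.41, 3.114, -0.003]
wrist_force: [-2.5, -6.6, 0.2]
opening: 0.0189
```

```bash
python3 - <<'E'
from h import *
st()
E
```

```text
t 14.58 tcp [ 0.4765 -0.0429  0.0391] x-yaw 165.01 z [ 0.    -0.002 -1.   ] F [-2.5 -6.6  0.2] T [-1.27  0.34 -0.2 ] op 0.0189
along mm from expected contact 21.9 lateral 0.6 z 0.3 Fu -7.0
```

>>> arm_command(commands=[[[0, 1.5, 0], [0, 0, 0], 0], [[0, 3, 0], [0, 0, 0], 0], [[0, 4.5, 0], [0, 0, 0], 0]])

```text
time_s: 14.83
tcp_pos: [0.4776, -0.0387, 0.0391]
eef_rot: [0.41, 3.114, -0.003]
wrist_force: [-2.5, -6.6, -0.1]
opening: 0.0187
```

```bash
python3 - <<'E'
from h import *
st()
crop('scene','pics/s6.png',260,190,160,120,5)
E
```

```text
t 14.83 tcp [ 0.4776 -0.0387  0.0391] x-yaw 165.0 z [ 0.    -0.002 -1.   ] F [-2.5 -6.6 -0.1] T [-1.33  0.37 -0.22] op 0.0187
along mm from expected contact 26.2 lateral 0.6 z 0.3 Fu -7.0
```

View pics/s6.png

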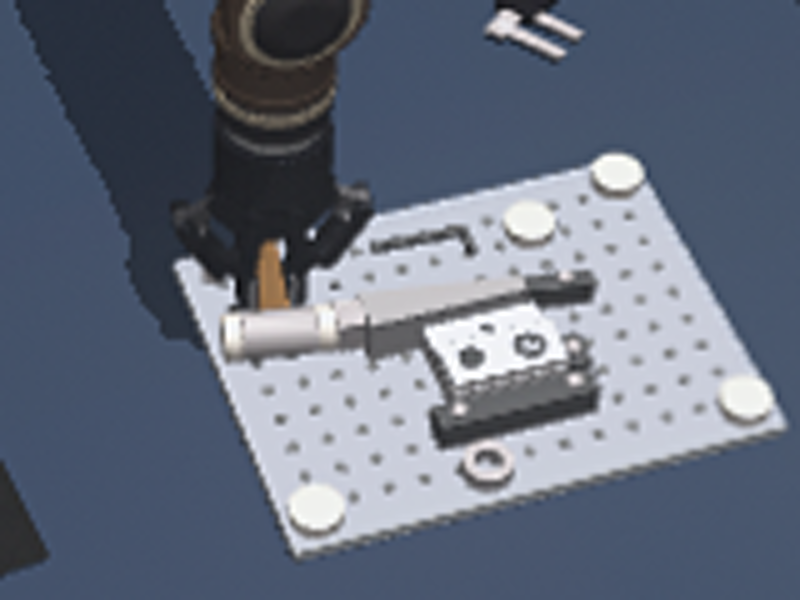

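The mallet face is flush on the block (crop (335,320)), and the workpiece has moved close to the rail. I carry on in smaller steps.

>>> arm_command(commands=[[[0, 1, 0], [0, 0, 0], 0], [[0, 2, 0], [0, 0, 0], 0], [[0, 3, 0], [0, 0, 0], 0]])

```text
time_s: 15.13
tcp_pos: [0.4784, -0.0359, 0.0391]
eef_rot: [0.41, 3.114, -0.003]
wrist_force: [-3.0, -7.2, -0.6]
opening: 0.0194
```

>>> arm_command(commands=[[[0, 1, 0], [0, 0, 0], 0], [[0, 2, 0], [0, 0, 0], 0], [[0, 3, 0], [0, 0, 0], 0]])

```text
time_s: 15.38
tcp_pos: [0.4792, -0.033, 0.0392]
eef_rot: [0.41, 3.114, -0.003]
wrist_force: [-2.1, -6.9, 0.0]
opening: 0.0187
```

>>> arm_command(commands=[[[0, 1, 0], [0, 0, 0], 0], [[0, 2, 0], [0, 0, 0], 0], [[0, 3, 0], [0, 0, 0], 0]])

```text
time_s: 15.63
tcp_pos: [0.48, -0.0301, 0.0391]
eef_rot: [0.41, 3.114, -0.003]
wrist_force: [-2.5, -7.0, -0.5]
opening: 0.0185
```

```bash
python3 - <<'E'
from h import *
st()
E
```

```text
t 15.63 tcp [ 0.48   -0.0301  0.0391] x-yaw 165.0 z [ 0.    -0.002 -1.   ] F [-2.5 -7.  -0.5] T [-1.34  0.31 -0.23] op 0.0185
along mm from expected contact 35.2 lateral 0.6 z 0.3 Fu -7.4
```

>>> arm_command(commands=[[[0, 1, 0], [0, 0, 0], 0], [[0, 2, 0], [0, 0, 0], 0], [[0, 3, 0], [0, 0, 0], 0]])

```text
time_s: 15.88
tcp_pos: [0.4808, -0.0272, 0.0391]
eef_rot: [0.41, 3.114, -0.003]
wrist_force: [-1.7, -6.7, -0.4]
opening: 0.019
```

>>> arm_command(commands=[[[0, 1, 0], [0, 0, 0], 0], [[0, 2, 0], [0, 0, 0], 0], [[0, 3, 0], [0, 0, 0], 0]])

```text
time_s: 16.13
tcp_pos: [0.4815, -0.0243, 0.0391]
eef_rot: [0.41, 3.114, -0.003]
wrist_force: [-3.1, -6.2, -0.5]
opening: 0.0189
```

>>> arm_command(commands=[[[0, 1, 0], [0, 0, 0], 0], [[0, 2, 0], [0, 0, 0], 0], [[0, 3, 0], [0, 0, 0], 0]])

```text
time_s: 16.38
tcp_pos: [0.4823, -0.0214, 0.0391]
eef_rot: [0.41, 3.114, -0.003]
wrist_force: [-1.6, -6.5, -0.3]
opening: 0.0188
```

>>> arm_command(commands=[[[0, 1, 0], [0, 0, 0], 0], [[0, 2, 0], [0, 0, 0], 0], [[0, 3, 0], [0, 0, 0], 0]])

```text
time_s: 16.63
tcp_pos: [0.4831, -0.0185, 0.0391]
eef_rot: [0.41, 3.114, -0.003]
wrist_force: [-1.3, -8.7, -0.3]
opening: 0.0191
```

```bash
python3 - <<'E'
from h import *
st()
crop('scene','pics/s7.png',320,220,90,70,8)
E
```

```text
t 16.63 tcp [ 0.4831 -0.0185  0.0391] x-yaw 164.99 z [ 0.    -0.002 -1.   ] F [-1.3 -8.7 -0.3] T [-1.32  0.29 -0.23] op 0.0191
along mm from expected contact 47.2 lateral 0.7 z 0.3 Fu -8.7
```

View pics/s7.png

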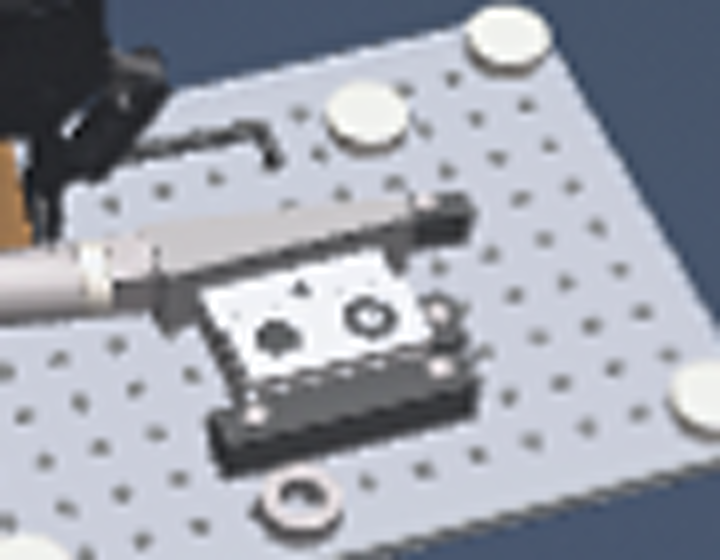

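The workpiece now lies almost against the rail, with only a thin dark gap left at crop (330,375). I go on by 2 mm a call.

>>> arm_command(commands=[[[0, 0.7, 0], [0, 0, 0], 0], [[0, 1.4, 0], [0, 0, 0], 0], [[0, 2, 0], [0, 0, 0], 0]])

```text
time_s: 16.93
tcp_pos: [0.4836, -0.0165, 0.0391]
eef_rot: [0.41, 3.114, -0.003]
wrist_force: [-2.2, -7.2, -0.9]
opening: 0.0187
```

>>> arm_command(commands=[[[0, 0.7, 0], [0, 0, 0], 0], [[0, 1.4, 0], [0, 0, 0], 0], [[0, 2, 0], [0, 0, 0], 0]])

```text
time_s: 17.18
tcp_pos: [0.4841, -0.0146, 0.0391]
eef_rot: [0.41, 3.114, -0.003]
wrist_force: [-2.2, -6.7, -0.9]
opening: 0.0187
```

>>> arm_command(commands=[[[0, 0.7, 0], [0, 0, 0], 0], [[0, 1.4, 0], [0, 0, 0], 0], [[0, 2, 0], [0, 0, 0], 0]])

```text
time_s: 17.43
tcp_pos: [0.4846, -0.0127, 0.0391]
eef_rot: [0.41, 3.114, -0.003]
wrist_force: [-1.5, -7.3, -0.4]
opening: 0.0192
```

>>> arm_command(commands=[[[0, 0.7, 0], [0, 0, 0], 0], [[0, 1.4, 0], [0, 0, 0], 0], [[0, 2, 0], [0, 0, 0], 0]])

```text
time_s: 17.68
tcp_pos: [0.4852, -0.0107, 0.0391]
eef_rot: [0.41, 3.114, -0.003]
wrist_force: [-1.8, -8.1, 0.1]
opening: 0.019
```

>>> arm_command(commands=[[[0, 0.7, 0], [0, 0, 0], 0], [[0, 1.4, 0], [0, 0, 0], 0], [[0, 2, 0], [0, 0, 0], 0]])

```text
time_s: 17.93
tcp_pos: [0.4857, -0.0088, 0.0391]
eef_rot: [0.41, 3.114, -0.003]
wrist_force: [-2.1, -7.1, -0.8]
opening: 0.0188
```

>>> arm_command(commands=[[[0, 0.7, 0], [0, 0, 0], 0], [[0, 1.4, 0], [0, 0, 0], 0], [[0, 2, 0], [0, 0, 0], 0]])

```text
time_s: 18.18
tcp_pos: [0.4862, -0.0069, 0.0391]
eef_rot: [0.41, 3.114, -0.003]
wrist_force: [-1.1, -6.7, -0.9]
opening: 0.0189
```

```bash
python3 - <<'E'
from h import *
st()
crop('scene','pics/s8.png',320,220,90,70,8)
E
```

```text
t 18.18 tcp [ 0.4862 -0.0069  0.0391] x-yaw 165.0 z [ 0.    -0.002 -1.   ] F [-1.1 -6.7 -0.9] T [-1.31  0.24 -0.25] op 0.0189
along mm from expected contact 59.2 lateral 0.7 z 0.3 Fu -6.8
```

View pics/s8.png

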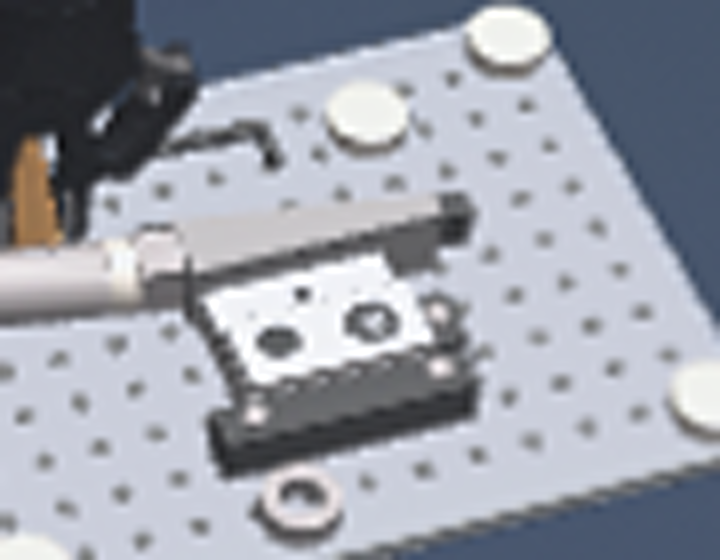

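>>> arm_command(commands=[[[0, 0.7, 0], [0, 0, 0], 0], [[0, 1.4, 0], [0, 0, 0], 0], [[0, 2, 0], [0, 0, 0], 0]])

```text
time_s: 18.48
tcp_pos: [0.4868, -0.005, 0.0392]
eef_rot: [0.41, 3.114, -0.003]
wrist_force: [-1.2, -6.1, -0.1]
opening: 0.0192
```

>>> arm_command(commands=[[[0, 0.7, 0], [0, 0, 0], 0], [[0, 1.4, 0], [0, 0, 0], 0], [[0, 2, 0], [0, 0, 0], 0]])

```text
time_s: 18.73
tcp_pos: [0.4871, -0.0034, 0.0391]
eef_rot: [0.411, 3.114, -0.005]
wrist_force: [-2.3, -11.0, 0.1]
opening: 0.0187
```

>>> arm_command(commands=[[[0, 0.5, 0], [0, 0, 0], 0], [[0, 1, 0], [0, 0, 0], 0]])

```text
time_s: 18.9
tcp_pos: [0.4871, -0.0032, 0.0391]
eef_rot: [0.411, 3.114, -0.008]
wrist_force: [-4.3, -12.7, 2.0]
opening: 0.0191
```

>>> arm_command(commands=[[[0, 0.5, 0], [0, 0, 0], 0], [[0, 1, 0], [0, 0, 0], 0]])

```text
time_s: 19.07
tcp_pos: [0.487, -0.0029, 0.0391]
eef_rot: [-0.413, -3.114, 0.011]
wrist_force: [-4.6, -16.2, 3.4]
opening: 0.0192
```

```bash
python3 - <<'E'
from h import *
st()
E
```

```text
t 19.07 tcp [ 0.487  -0.0029  0.0391] x-yaw 164.91 z [-0.001 -0.007 -1.   ] F [ -4.6 -16.2   3.4] T [-3.01  0.8  -0.46] op 0.0192
along mm from expected contact 63.2 lateral 0.5 z 0.3 Fu -16.8
```

>>> arm_command(commands=[[[0, 0.5, 0], [0, 0, 0], 0], [[0, 0.9, 0], [0, 0, 0], 0], [[0, 0.9, 0], [0, 0, 0], 0]])

```text
time_s: 19.32
tcp_pos: [0.487, -0.0028, 0.0392]
eef_rot: [-0.414, -3.114, 0.013]
wrist_force: [-5.1, -18.4, 4.2]
opening: 0.0187
```

```bash
python3 - <<'E'
from h import *
st()
crop('scene','pics/s9.png',320,220,90,70,8)
E
```

```text
t 19.32 tcp [ 0.487  -0.0028  0.0392] x-yaw 164.87 z [-0.001 -0.008 -1.   ] F [ -5.1 -18.4   4.2] T [-3.3   0.85 -0.46] op 0.0187
along mm from expected contact 63.4 lateral 0.4 z 0.4 Fu -19.1
```

View pics/s9.png

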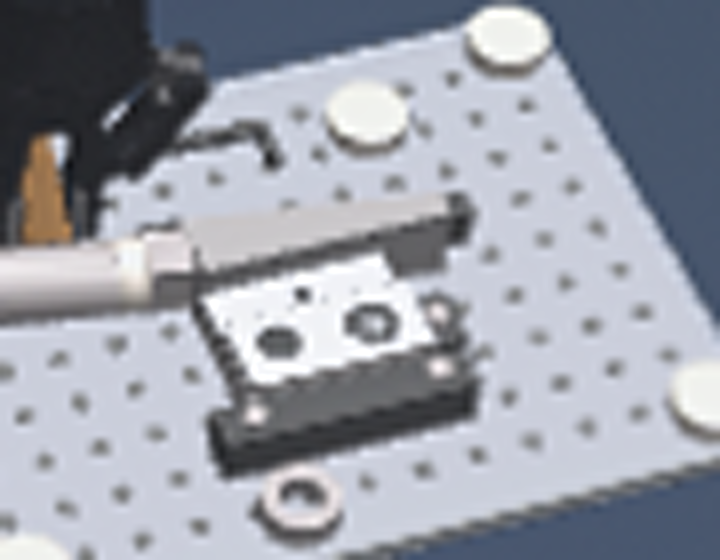

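The push peaked at 19 N and the TCP barely moved (0.2 mm), so the wedge is tight. I back the mallet off straight along −y.

>>> arm_command(commands=[[[0, -2, 0], [0, 0, 0], 0], [[0, -5, 0], [0, 0, 0], 0], [[0, -12, 0], [0, 0, 0], 0], [[0, -25, 0], [0, 0, 0], 0], [[0, -40, 0], [0, 0, 0], 0]])

```text
time_s: 19.78
tcp_pos: [0.4779, -0.0378, 0.039]
eef_rot: [0.406, 3.115, 0.002]
wrist_force: [-0.2, 0.5, -3.0]
opening: 0.0186
```

```bash
python3 - <<'E'
from h import *
st()
crop('scene','pics/s10.png',290,205,120,85,6.5)
E
```

```text
t 19.78 tcp [ 0.4779 -0.0378  0.039 ] x-yaw 165.15 z [ 0.001  0.001 -1.   ] F [-0.2  0.5 -3. ] T [-0.01 -0.04 -0.01] op 0.0186
along mm from expected contact 27.2 lateral 0.6 z 0.2 Fu 0.4
```

View pics/s10.png

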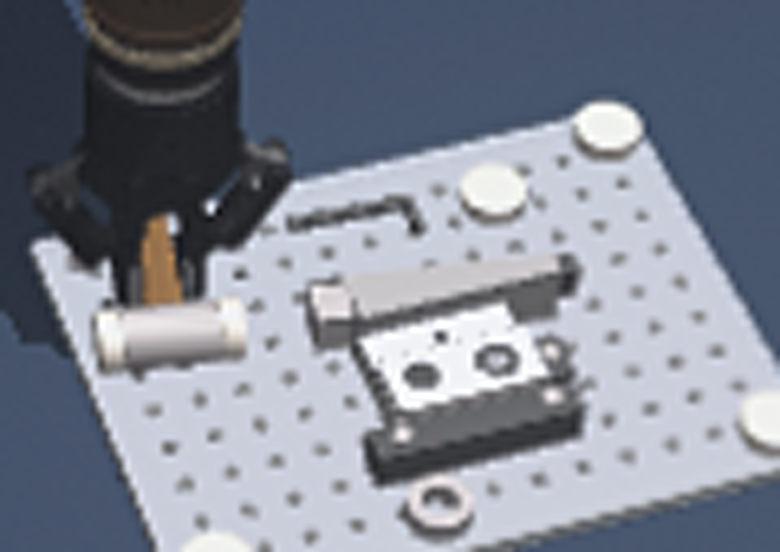

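>>> arm_command(commands=[[[0, -15, -5], [0, 0, 0], 0], [[0, -35, -20], [0, 0, 0], 0], [[0, -60, -40], [0, 0, 0], 0], [[-5, -90, -60], [0, 0, 0], 0], [[-10, -120, -65], [0, 0, -0.04], 0]])

```text
time_s: 20.25
tcp_pos: [0.4577, -0.1576, 0.1072]
eef_rot: [0.343, 3.118, 0.0]
wrist_force: [1.3, -0.5, -2.7]
opening: 0.0186
```

```bash
python3 - <<'E'
from h import *
rd();rel([0.513,-0.318,0.07],down2(-0.8))
E
```

```text
t 20.25 tcp [ 0.4577 -0.1576  0.1072] x-yaw 167.44 z [ 0.005 -0.001 -1.   ] F [ 1.3 -0.5 -2.7] T [-0.06 -0.16 -0.03] op 0.0186
shift mm [ -88.7 -144.6   37.6] turn [ 1.000e-04  5.300e-03 -2.052e-01]
```

>>> arm_command(commands=[[[-20, -33, 0], [0, 0.005, -0.05], 0], [[-40, -66, 5], [0, 0.005, -0.1], 0], [[-60, -98, 12], [0, 0.005, -0.15], 0], [[-78, -127, 22], [0, 0.005, -0.2], 0], [[-88, -143, 34], [0, 0.005, -0.205], 0]])

```text
time_s: 20.67
tcp_pos: [0.5127, -0.3191, 0.0703]
eef_rot: [-0.024, -3.14, 0.002]
wrist_force: [1.4, 0.1, -2.3]
opening: 0.0189
```

>>> arm_command(commands=[[[0, 0, 0], [0, 0, 0], 0], [[0, 0, 0], [0, 0, 0], 0]])

```text
time_s: 20.83
tcp_pos: [0.5105, -0.3157, 0.0688]
eef_rot: [-0.028, -3.135, -0.004]
wrist_force: [0.8, -0.3, -2.6]
opening: 0.019
```

```bash
python3 - <<'E'
from h import *
rd();rel([0.513,-0.318,0.03],down2(-0.8))
crop('scene','pics/s11.png',190,200,130,100,6)
E
```

```text
t 20.83 tcp [ 0.5105 -0.3157  0.0688] x-yaw 178.99 z [-0.006  0.003 -1.   ] F [ 0.8 -0.3 -2.6] T [-0.02 -0.02 -0.01] op 0.019
shift mm [-2.8 -2.3 38.7] turn [ 0.0024 -0.0061 -0.0036]
```

View pics/s11.png

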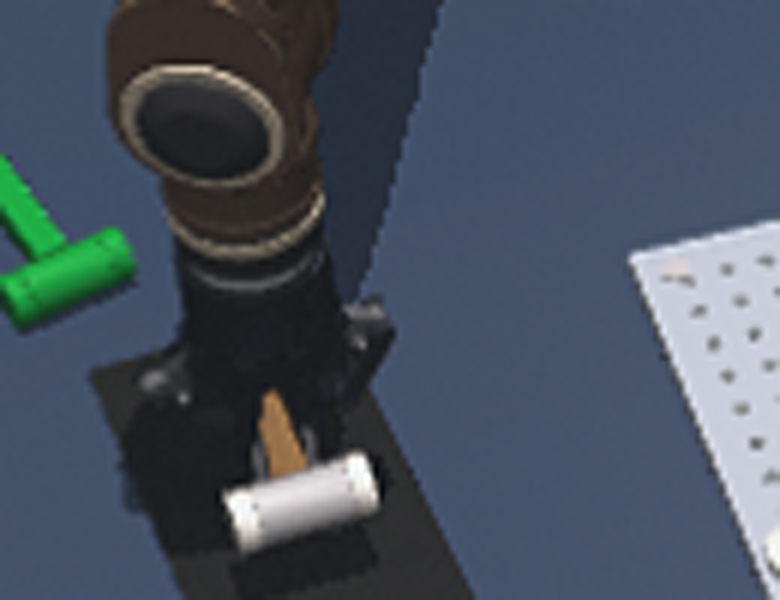

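The mallet is above the mat again with its head at crop (303,503). I lower it.

>>> arm_command(commands=[[[-2, -2, 12], [0.002, -0.005, -0.003], 0], [[-2, -2, 24], [0.002, -0.005, -0.003], 0], [[-2, -2, 35], [0.002, -0.005, -0.003], 0], [[-2, -2, 35], [0.002, -0.005, -0.003], 0]])

```text
time_s: 21.22
tcp_pos: [0.5112, -0.3158, 0.0328]
eef_rot: [-0.019, -3.139, -0.0]
wrist_force: [-0.7, 0.6, -2.8]
opening: 0.019
```

```bash
python3 - <<'E'
from h import *
rd();rel([0.513,-0.318,0.022],down2(-0.8))
E
```

```text
t 21.22 tcp [ 0.5112 -0.3158  0.0328] x-yaw 179.29 z [-0.003  0.    -1.   ] F [-0.7  0.6 -2.8] T [ 0.01 -0.01  0.04] op 0.019
shift mm [-1.9 -2.2 10.8] turn [ 0.0003 -0.0028  0.0016]
```

>>> arm_command(commands=[[[-1, -1, 3], [0, -0.003, 0], 0], [[-1, -1, 6], [0, -0.003, 0], 0], [[-1, -1, 8.5], [0, -0.003, 0], 0], [[-1, -1, 8.5], [0, -0.003, 0], 0]])

```text
time_s: 21.55
tcp_pos: [0.5136, -0.3186, 0.0266]
eef_rot: [0.021, 3.138, -0.003]
wrist_force: [-0.0, -0.2, -3.2]
opening: 0.0188
```

```bash
python3 - <<'E'
from h import *
rd()
E
```

```text
t 21.55 tcp [ 0.5136 -0.3186  0.0266] x-yaw 179.24 z [ 0.003 -0.002 -1.   ] F [-0.  -0.2 -3.2] T [ 0.01 -0.03 -0.01] op 0.0188
```

>>> arm_command(commands=[[[0, 0, 1], [0, 0, 0], 0], [[0, 0, 2], [0, 0, 0], 0], [[0, 0, 3], [0, 0, 0], 0], [[0, 0, 3], [0, 0, 0], 0]])

```text
time_s: 21.88
tcp_pos: [0.5137, -0.3188, 0.0237]
eef_rot: [0.021, 3.138, -0.003]
wrist_force: [0.2, 1.0, -2.7]
opening: 0.0187
```

>>> arm_command(commands=[[[0, 0, 0.5], [0, 0, 0], 0], [[0, 0, 1], [0, 0, 0], 0], [[0, 0, 1], [0, 0, 0], 0]])

```text
time_s: 22.13
tcp_pos: [0.5137, -0.3187, 0.0227]
eef_rot: [0.021, 3.138, -0.003]
wrist_force: [-0.4, -0.6, -2.4]
opening: 0.0191
```

```bash
python3 - <<'E'
from h import *
rd()
E
```

```text
t 22.13 tcp [ 0.5137 -0.3187  0.0227] x-yaw 179.24 z [ 0.003 -0.002 -1.   ] F [-0.4 -0.6 -2.4] T [ 0.01 -0.07 -0.08] op 0.0191
```

>>> arm_command(commands=[[[0, 0, 0.5], [0, 0, 0], 0], [[0, 0, 1], [0, 0, 0], 0]])

```text
time_s: 22.3
tcp_pos: [0.5138, -0.3188, 0.0218]
eef_rot: [0.021, 3.138, -0.004]
wrist_force: [-0.0, -0.1, -2.5]
opening: 0.0191
```

>>> arm_command(commands=[[[0, 0, 0.4], [0, 0, 0], 0], [[0, 0, 0.4], [0, 0, 0], 0]])

```text
time_s: 22.47
tcp_pos: [0.5138, -0.3188, 0.0217]
eef_rot: [0.021, 3.138, -0.004]
wrist_force: [-0.9, 0.3, 0.7]
opening: 0.0189
```

The mallet is touching the mat: the wrist's z force went from −2.5 to +0.7 N. I let go gently and retreat.

>>> arm_command(commands=[[[0, 0, 0], [0, 0, 0], 0.4], [[0, 0, 0], [0, 0, 0], 0.8], [[0, 0, 0], [0, 0, 0], 1], [[0, 0, 0], [0, 0, 0], 1], [[0, 0, -2], [0, 0, 0], 1]])

```text
time_s: 22.88
tcp_pos: [0.5136, -0.3186, 0.0232]
eef_rot: [0.021, 3.138, -0.003]
wrist_force: [0.5, -0.5, -0.2]
opening: 0.0782
```

>>> arm_command(commands=[[[0, 0, -15], [0, 0, 0], 1], [[0, 0, -40], [0, 0, 0], 1], [[0, 0, -75], [0, 0, 0], 1], [[0, 0, -110], [0, 0, 0], 1], [[0, 0, -145], [0, 0, 0], 1]])

```text
time_s: 23.3
tcp_pos: [0.5128, -0.3182, 0.17]
eef_rot: [0.021, 3.138, -0.003]
wrist_force: [0.1, -0.2, 0.0]
opening: 0.0856
```

>>> arm_command(commands=[[[35, 0, -15], [0, 0, 0], 1], [[70, 0, -30], [0, 0, 0], 1], [[105, 0, -45], [0, 0, 0], 1], [[140, -20, -50], [0, 0, 0], 1], [[175, -40, -50], [0, 0, 0], 1]])

```text
time_s: 23.72
tcp_pos: [0.3367, -0.3561, 0.2202]
eef_rot: [0.017, 3.135, -0.008]
wrist_force: [0.1, -0.4, -0.2]
opening: 0.0854
```

```bash
python3 - <<'E'
from h import *
rd()
a=capture('top');cv2.imwrite('pics/t12.png',a[:,:,::-1]);crop(0,'pics/t12p.png',190,150,160,130,5,a)
crop('scene','pics/s12.png',180,200,240,110,3.3)
E
```

```text
t 23.72 tcp [ 0.3367 -0.3561  0.2202] x-yaw 179.37 z [ 0.006 -0.005 -1.   ] F [ 0.1 -0.4 -0.2] T [-0.04 -0.   -0.01] op 0.0854
```

View pics/t12.png

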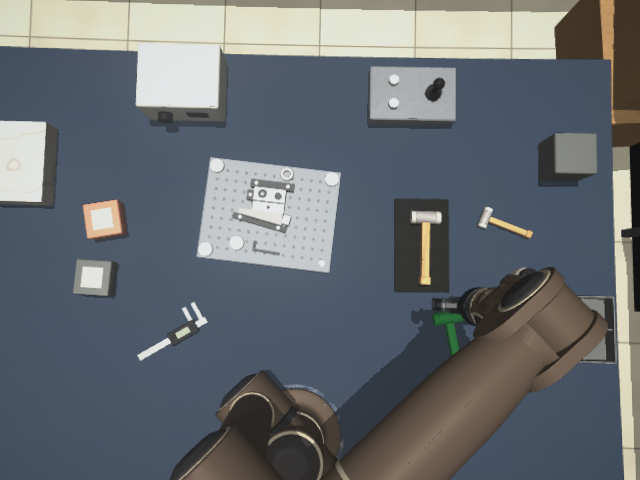

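View pics/t12p.png

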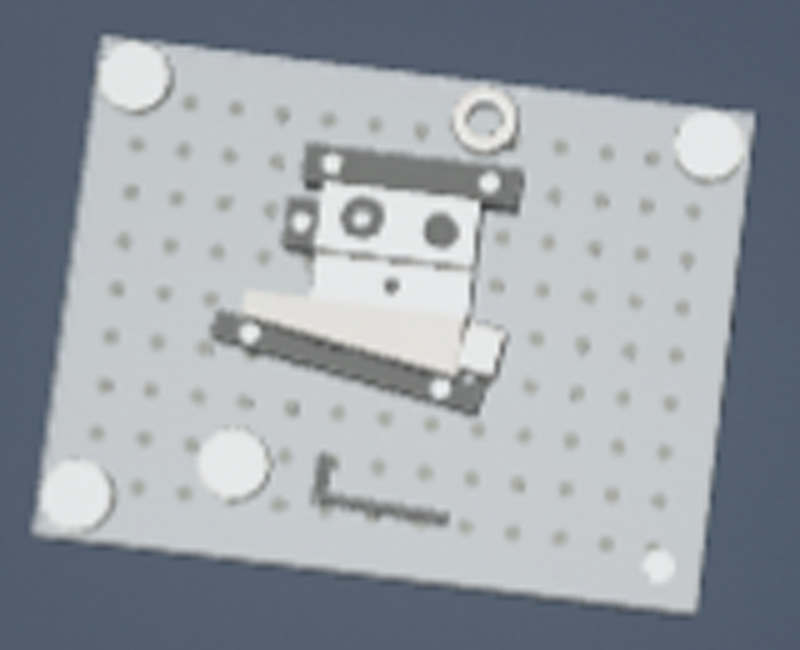

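View pics/s12.png

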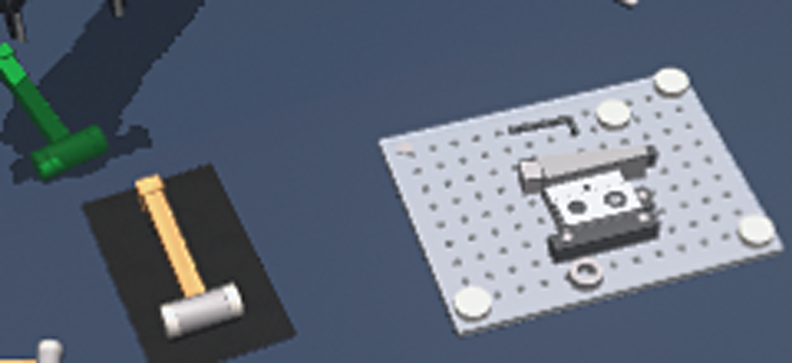

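>>> arm_command(commands=[[[0, 0, 0], [0, 0, 0], 1], [[0, 0, 0], [0, 0, 0], 1], [[0, 0, 0], [0, 0, 0], 1]])

```text
time_s: 24.07
tcp_pos: [0.3382, -0.3556, 0.2177]
eef_rot: [0.019, 3.138, -0.003]
wrist_force: [0.0, 0.9, -0.6]
opening: 0.0855
```

```bash
python3 - <<'E'
from h import *
rd(); print(finish_job())
E
```

```text
t 24.07 tcp [ 0.3382 -0.3556  0.2177] x-yaw 179.31 z [ 0.004 -0.002 -1.   ] F [ 0.   0.9 -0.6] T [-0.   -0.    0.02] op 0.0855
the job is handed in; nothing more can be done
None
```

I drove the wedge in tight with the mallet, laid the mallet back on its mat and handed the job in at about 24 s; no verdict is reported.

- **Grasp:** My first grip ran the last joint into its limit before the strike position. I put the mallet back on the mat, gripped it again half a turn round, and carried on.
- **Drive:** I used slow pushes with the mallet face on the wedge's end rather than taps. The wedge went in about 60 mm at 4 to 8 N, then the force climbed to about 19 N. The last two steps advanced it only about 0.3 and 0.1 mm, so I stopped. I did not follow up with a second push to confirm.
- **Last checks:**
  - The pictures show the workpiece flush against the rail. Its step line lies within about 0.013 rad of the plate's edge, read by eye from the top picture.
  - The mallet lies flat with its grip point about 20 mm from the mat's centre.
  - The bystanders look unmoved in the last pictures; the arm hid the jar in the top view.
  - The gripper is open and touching nothing.
- **Not measured:** The force of the wedge on the workpiece can't be read directly. I infer it from the 19 N push.

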